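# Load the drying oven with the rinsed cups, shut its door and switch it on

### The arm

A 6-joint arm with a two-finger parallel gripper is mounted at the origin on the work surface. World frame = base frame: x ahead of the robot, y to its left, z up, the work surface at z = 0. Lengths are in m, angles in degrees, forces in N, time in s.
With the tool pointing down it reaches from about 0.4 to 0.825 m from the base axis. Payload 7 kg.
Tool frame: the origin (TCP) lies midway between the tips of the shut fingers; the grasp point (between the pads) lies 19 mm behind it; z points along the fingers, y is the direction in which the jaws open and shut (so a half turn about z gives the same grasp; the last joint's range is limited). The gripper opens to 88 mm and grips with 3 to 60 N. Pads are 19 mm wide; open, the fingers measure 130 mm over their backs; the gripper's body (78 mm by 193 mm) begins 47 mm behind the grasp point.
Start: joints at [88.986, 20.546, 0.682, 0, -70.136, -16.507], TCP at [0.203, 0.644, 0.227] pointing down, gripper open.
Joint ranges: [-176.03, 176.03], [-82.01, 121.73], [-58.28, 71.71], [-173.87, 95.51], [-174.79, -0.11], [-173.66, 173.66]. Speed limits (degrees/s): [136.94, 136.94, 172.46, 180, 180, 180].

### API

Orientations are given as [roll, pitch, yaw] about the fixed x, y, z axes, in that order (R = Rz(yaw) Ry(pitch) Rx(roll)).
In Python, from plant import sensors, cams, job gives the robot as it stands.
- The arm moves only by the tool move_arm, never from a script. Its argument "commands" is a list of rows, each a list of 7 numbers: the finger opening in cm, from 0 to 8.76, then the shift along the tool's x, y, z in cm, then the turn, a rotation vector about the tool's x, y, z in rad. In form: [[hand, x, y, z, wx, wy, wz], ...]. A call has exactly 8 rows; each row is the pose to reach, as a shift and turn from the pose commanded when the call began, along the tool's axes at that moment; what a row does not reach only later rows make up. A row lasts 1/8 s, in which the tool goes at most 62.5 mm and 10.7 degrees, less where a joint would pass 70% of its speed; a pose out of reach is approached as far as the arm can. A call with a gripper value outside its range is refused whole. The fingers move at their own pace and stop on an object; the grip force is fixed at half the most. Time passes only in rows, so rows that repeat a pose let the fingers close, or fill a call up. It gives the time, the measured TCP pose, the force and the opening at its end, in the units of the state.
- sensors.get_obs(): the state, without advancing time (a new reading comes with each control period).
- cams.snapshot(name): name is "side" or "top" or "wrist"; returns a dict with "frame" (400x640x3 uint8, red, green, blue), "camera_matrix" (3x3 intrinsics, pixels), "dist_coeffs" ([k1, k2, p1, p2, k3] as OpenCV has them; the pictures are not rectified), "R" (3x3) and "t" (3): a world point X has camera coordinates R X + t. Camera axes: x right, y down, z forward; pixel columns grow to the right and rows downward; lengths in m; the calibration is good to about 2 mm. A picture is of the moment at which its call begins. There is no depth.
- job.close_job(): hands the job in, once; it reports no verdict.
The state is a dict: "clock": time; "joint_pos": joint angles; "qvel": joint speeds; "tau": joint torques, N m; "tool_pos": TCP position; "orientation": TCP orientation; "force": force on the tool from outside, world axes, zero at the start; "moment": the same for the moment, N m; "opening": finger opening in m.
Only numpy, scipy, OpenCV 4.12 (cv2) and the standard library are available. Lean on these libraries where they do the work, as an engineer would, in place of code of your own. Each camera call takes 0.05 s, during which the arm holds its last target.

### The job

The rinsed white cups standing about on the table need drying before they are painted: set every one of them down gently, upright, on the pulled-out shelf of the drying oven, then slide the shelf fully home. Then push the oven door shut, without slamming it, until it snaps home on its catch, and only after that press the main switch lever down to on. Leave the saucers, the brush pot and the blue bowl where they are.

Things in the scene. Friction and masses are not known exactly. Their poses are not given: they have to be found in the camera images.
- cup1: a handleless white porcelain cup, upright on the table at the start: straight-sided, outside diameter 50 mm (foot 40 mm), 55 mm tall, wall 4 mm, about 90 g, open at the top. Origin: centre of its underside; z up through the mouth. All the cups are alike; between four and six are there, and one that is absent reads None
- cup2: a handleless white porcelain cup, upright on the table at the start: straight-sided, outside diameter 50 mm (foot 40 mm), 55 mm tall, wall 4 mm, about 90 g, open at the top. Origin: centre of its underside; z up through the mouth. All the cups are alike; between four and six are there, and one that is absent reads None
- cup3: a handleless white porcelain cup, upright on the table at the start: straight-sided, outside diameter 50 mm (foot 40 mm), 55 mm tall, wall 4 mm, about 90 g, open at the top. Origin: centre of its underside; z up through the mouth. All the cups are alike; between four and six are there, and one that is absent reads None
- cup4: a handleless white porcelain cup, upright on the table at the start: straight-sided, outside diameter 50 mm (foot 40 mm), 55 mm tall, wall 4 mm, about 90 g, open at the top. Origin: centre of its underside; z up through the mouth. All the cups are alike; between four and six are there, and one that is absent reads None
- cup5: a handleless white porcelain cup, upright on the table at the start: straight-sided, outside diameter 50 mm (foot 40 mm), 55 mm tall, wall 4 mm, about 90 g, open at the top. Origin: centre of its underside; z up through the mouth. All the cups are alike; between four and six are there, and one that is absent reads None
- cup6: a handleless white porcelain cup, upright on the table at the start: straight-sided, outside diameter 50 mm (foot 40 mm), 55 mm tall, wall 4 mm, about 90 g, open at the top. Origin: centre of its underside; z up through the mouth. All the cups are alike; between four and six are there, and one that is absent reads None
- oven: a white bench drying oven, 212 mm tall, fixed. Frame: origin on the table below the middle of the doorway, in the front plane; z up, -x straight out of the front, +y to the door's free side, -y to its hinge side. Doorway y -115 to 115, z 32 to 198; outside y -210 to 127, x 0 to 300. The control column with the main switch is y -125 to -210, beside the hinge, its front also at x = 0
- shelf (a joint): how far the sheet-steel shelf is pulled out of the oven, m: 0 = fully home (a stop), 0.22 = fully out; it starts 0.2 to 0.22 out. It slides on runners with about 2 N of friction and stays where it is left
- shelf_mid (a point): the middle of the shelf's upper surface (130 mm above the table); axes as those of the oven. The shelf reaches +-125 mm in x (front edge at -125) and +-102 mm in y, with a lip 8 mm high and 3 mm thick at the sides and back and an 11 mm front lip
- shelf_rail (a point): the middle of the shelf's front rail, a steel bar 8 mm thick and 148 mm long along y, its axis 30 mm above the shelf's surface (160 mm above the table) and 132 mm in front of shelf_mid; pushing it straight towards the oven slides the shelf. With the shelf home the rail's axis lies 1 mm inside the oven's front plane
- door (a joint): angle of the oven door, rad: 0 = shut, 1.62 to 1.88 at the start, 1.95 = stop. Opens to the oven's -x; stays where left (0.12 Nm friction). A ball stud on it must snap past a sprung roller in the doorway: this resists from 0.09 rad (up to 7 N at the free edge), and past 0.04 rad draws the door in and holds it at 0. If not pushed past, the door stays ajar
- door_hinge (a point): a point on the door's upright hinge axis (x -11, y -115 in the oven's frame), level with the door's top edge (205 mm above the table). Turns with the door: +y runs along the door from hinge to free edge, -x points out of the outer face (the one with the handle), z up. Panel: 22 mm thick (x -11 to 11), 230 mm wide (y 0 to 230), 170 mm tall (z -170 to 0)
- door_edge (a point): the top corner of the door's free edge, mid-thickness; 230 mm from door_hinge. The handle is an upright steel bar 100 mm long, 30 mm in from the free edge, standing 35 mm off the outer face, its upper end 10 mm below the door's top
- toggle (a joint): angle of the main switch's lever, rad: 0 = up = off (at the start), 0.8 = down = on. An over-centre spring snaps it to either end; it tips over past 0.4. It takes 2 to 3 N at the tip to press it over
- toggle_tip (a point): middle of the round end of the main switch's lever, a steel bat 14 mm thick, 45 mm long, sticking out of the control column's front. Pivot in the oven's frame: x -4, y -168, z 172 mm. Up (off) it leans 0.4 rad above level, tip 45 mm in front of the column and 190 mm above the table; down (on) 0.4 rad below level, tip at 154 mm
- saucers: a stack of five white saucers with gilt rims, 150 mm in diameter, 55 mm tall; bystander. Origin: centre of its underside
- brushpot: a white cylindrical pot with brushes, 76 mm in diameter, 100 mm tall (190 mm with the brushes); bystander. Origin: centre of its underside
- waterbowl: a low blue bowl, 90 mm in diameter, 40 mm tall; bystander. Origin: centre of its underside
Mind the look-alikes: they are no part of the job. Leave any pink look-alike of the cup1 alone.

How it is judged (in metres and radians):
On the way, in this order (a step that is already met when the one before it is completed fails the run):
1. every cup stands upright on the shelf (z of cup1 in the frame of shelf_mid between -0.006 and 0.01 m and x of cup1 in the frame of shelf_mid between -0.12 and 0.12 m and y of cup1 in the frame of shelf_mid between -0.1 and 0.1 m and angle between each of cup1, cup2, cup3, cup4, cup5, cup6's own z axis and vertical below 0.15 rad and z of cup2 in the frame of shelf_mid between -0.006 and 0.01 m and x of cup2 in the frame of shelf_mid between -0.12 and 0.12 m and y of cup2 in the frame of shelf_mid between -0.1 and 0.1 m and z of cup3 in the frame of shelf_mid between -0.006 and 0.01 m and x of cup3 in the frame of shelf_mid between -0.12 and 0.12 m and y of cup3 in the frame of shelf_mid between -0.1 and 0.1 m and z of cup4 in the frame of shelf_mid between -0.006 and 0.01 m and x of cup4 in the frame of shelf_mid between -0.12 and 0.12 m and y of cup4 in the frame of shelf_mid between -0.1 and 0.1 m and z of cup5 in the frame of shelf_mid between -0.006 and 0.01 m and x of cup5 in the frame of shelf_mid between -0.12 and 0.12 m and y of cup5 in the frame of shelf_mid between -0.1 and 0.1 m and z of cup6 in the frame of shelf_mid between -0.006 and 0.01 m and x of cup6 in the frame of shelf_mid between -0.12 and 0.12 m and y of cup6 in the frame of shelf_mid between -0.1 and 0.1 m and linear speed of each of cup1, cup2, cup3, cup4, cup5, cup6 below 0.03 m/s), for 0.3 s.
2. the shelf is fully home in the oven (within 10 mm), still with every cup upright on it (value of joint shelf below 0.01 m and z of cup1 in the frame of shelf_mid between -0.006 and 0.01 m and x of cup1 in the frame of shelf_mid between -0.12 and 0.12 m and y of cup1 in the frame of shelf_mid between -0.1 and 0.1 m and angle between each of cup1, cup2, cup3, cup4, cup5, cup6's own z axis and vertical below 0.15 rad and z of cup2 in the frame of shelf_mid between -0.006 and 0.01 m and x of cup2 in the frame of shelf_mid between -0.12 and 0.12 m and y of cup2 in the frame of shelf_mid between -0.1 and 0.1 m and z of cup3 in the frame of shelf_mid between -0.006 and 0.01 m and x of cup3 in the frame of shelf_mid between -0.12 and 0.12 m and y of cup3 in the frame of shelf_mid between -0.1 and 0.1 m and z of cup4 in the frame of shelf_mid between -0.006 and 0.01 m and x of cup4 in the frame of shelf_mid between -0.12 and 0.12 m and y of cup4 in the frame of shelf_mid between -0.1 and 0.1 m and z of cup5 in the frame of shelf_mid between -0.006 and 0.01 m and x of cup5 in the frame of shelf_mid between -0.12 and 0.12 m and y of cup5 in the frame of shelf_mid between -0.1 and 0.1 m and z of cup6 in the frame of shelf_mid between -0.006 and 0.01 m and x of cup6 in the frame of shelf_mid between -0.12 and 0.12 m and y of cup6 in the frame of shelf_mid between -0.1 and 0.1 m), for 0.2 s.
3. the door is shut and seated on its catch (value of joint door below 0.025 rad and value of joint shelf below 0.01 m), for 0.3 s.
4. the main switch is down, on (value of joint toggle above 0.65 rad and value of joint door below 0.025 rad), for 0.2 s.
At the end, for the whole second after the job is handed in: Every cup that is there stands upright (within 0.15 rad) on the shelf and is at rest, the shelf is within 10 mm of fully home, the door is within 0.025 rad of shut, held by its catch, and the main switch is on (over 0.65 rad) (all of step 2 and all of step 4 and linear speed of each of cup1, cup2, cup3, cup4, cup5, cup6 below 0.03 m/s); the robot touches nothing.
It fails at once if the saucers, the brush pot or the blue bowl is moved by more than 30 mm (distance of any of saucers, brushpot, waterbowl from where it was at the start of the episode above 0.03 m).
It fails at once if the main switch is put on while the door is not shut (value of joint toggle above 0.65 rad and value of joint door above 0.06 rad).
It fails at once if the door is slammed (closes faster than 3 rad/s) (velocity of joint door below -3 rad/s).
It fails at once if a cup is let fall onto the shelf (from more than about 30 mm) ((linear speed of cup1 above 0.7 m/s and z of cup1 in the frame of shelf_mid between 0.008 and 0.3 m and contact force between the fingers and cup1 below 0.2 N) or (linear speed of cup2 above 0.7 m/s and z of cup2 in the frame of shelf_mid between 0.008 and 0.3 m and contact force between the fingers and cup2 below 0.2 N) or (linear speed of cup3 above 0.7 m/s and z of cup3 in the frame of shelf_mid between 0.008 and 0.3 m and contact force between the fingers and cup3 below 0.2 N) or (linear speed of cup4 above 0.7 m/s and z of cup4 in the frame of shelf_mid between 0.008 and 0.3 m and contact force between the fingers and cup4 below 0.2 N) or (linear speed of cup5 above 0.7 m/s and z of cup5 in the frame of shelf_mid between 0.008 and 0.3 m and contact force between the fingers and cup5 below 0.2 N) or (linear speed of cup6 above 0.7 m/s and z of cup6 in the frame of shelf_mid between 0.008 and 0.3 m and contact force between the fingers and cup6 below 0.2 N)).
It fails at once if a cup is banged down onto the shelf (more than 45 N) (contact force between any of cup1, cup2, cup3, cup4, cup5, cup6 and shelf above 45 N).
Of cup1, cup2, cup3, cup4, cup5, cup6 only 4 to 6 are there at a start; the rules pass over those that are not, and their reading is None.
At some moment in a run one of cup1, cup2, cup3, cup4, cup5, cup6 may be knocked a few centimetres aside while the robot is not near it.
It also fails if it takes over 210 s, if anything falls off the work surface, if the arm or the gripper's body presses on something with over 40 N, if the wrist force passes 120 N, or if a joint passes its speed limit or range.

## Working session

There is one attempt and no reset: what is moved stays moved. The work goes in short steps, Python scripts to look and compute and a tool call to move; the robot and the scene stay as the last step left them, time stands still between calls to the robot, and variables do not carry over. Pictures are saved under pics/ and viewed, and the job is handed in when it is done.

Besides the shell and the picture viewer there is one more tool, called after ">>>" as name(argument=value, ...), one argument or row to a line, values as JSON. move_arm: Moves the arm, as the interface text tells. Its arguments: {"type":"object","properties":{"commands":{"type":"array"}},"required":["commands"]}

```bash
mkdir -p pics; ls; python3 - <<'E'
from plant import sensors,cams,job
import cv2
print(sensors.get_obs())
for n in ["side","top","wrist"]:
    s=cams.snapshot(n); cv2.imwrite(f"pics/a_{n}.png",s["frame"][:,:,::-1]); print(n,s["camera_matrix"],s["dist_coeffs"],s["R"],s["t"])
E
```

```text
pics
{'clock': 0.0, 'joint_pos': array([ 8.89869696e+01,  2.05905333e+01,  6.34145070e-01, -2.06372571e-02,
       -7.01356221e+01, -1.65078501e+01]), 'qvel': array([ 0.0386486 ,  0.04593492, -0.05198864, -0.02816418,  0.05849247,
       -0.00572307]), 'tau': array([ 3.26777138e-05, -5.82707405e+01,  2.93048108e+01,  6.99691325e+00,
        6.94245362e-03, -1.66459645e-04]), 'tool_pos': array([0.2030756 , 0.64321649, 0.22563406]), 'orientation': array([ 1.79906269e+02, -7.54629396e-03, -1.75279024e+01]), 'force': array([ 0.35395781,  0.47749482, -0.07460184]), 'moment': array([-0.01832756,  0.00444115, -0.00925629]), 'opening': 0.08759591958148177}
side [[377.99702459   0.         321.64994342]
 [  0.         377.99702459 201.58745641]
 [  0.           0.           1.        ]] [0.0208138 0.        0.        0.        0.       ] [[-0.76201193 -0.64754646 -0.00462547]
 [-0.42916802  0.51035434 -0.74522027]
 [ 0.48492538 -0.56588163 -0.66680233]] [0.4422042  0.33150388 0.89612664]
top [[448.12092583   0.         326.97785541]
 [  0.         448.12092583 206.3628624 ]
 [  0.           0.           1.        ]] [-0.01283409  0.          0.          0.          0.        ] [[ 4.93358776e-03 -9.99987827e-01 -7.75146851e-05]
 [-9.91584369e-01 -4.88209986e-03 -1.29370029e-01]
 [ 1.29368076e-01  7.15120744e-04 -9.91596384e-01]] [0.03991294 0.55715251 1.31757707]
wrist [[290.48546784   0.         317.43654689]
 [  0.         290.48546784 202.20454522]
 [  0.           0.           1.        ]] [-0.01438965  0.          0.          0.          0.        ] [[-3.01952994e-01 -9.53322664e-01  5.35900639e-04]
 [-9.08483182e-01  2.87920934e-01  3.02918874e-01]
 [-2.88933725e-01  9.09804043e-02 -9.53016195e-01]] [ 0.67507869 -0.03824852  0.39001642]
```

View pics/a_top.png

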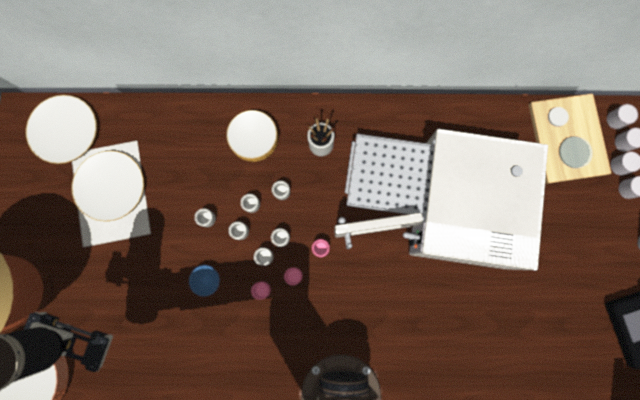

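View pics/a_side.png

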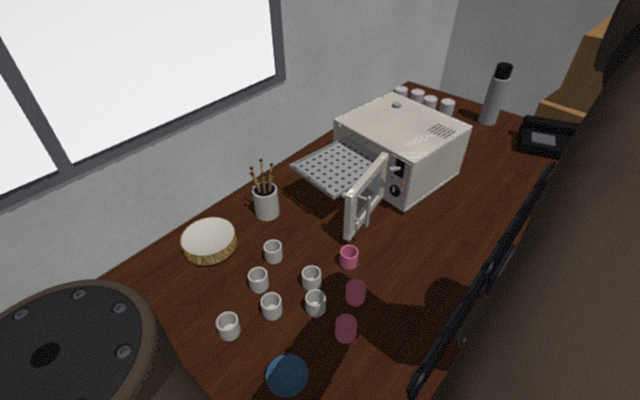

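View pics/a_wrist.png

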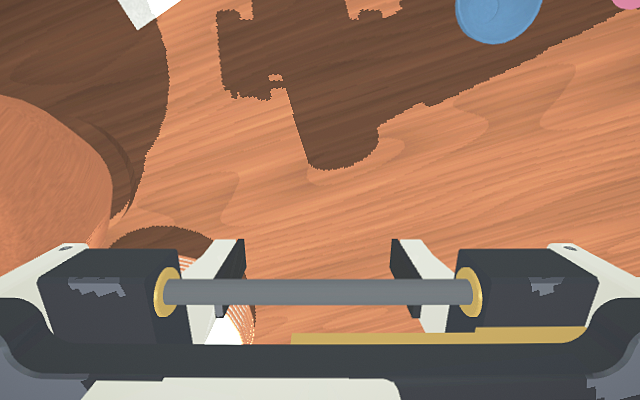

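The top view shows six white cups at (205,217), (250,203), (281,189), (239,230), (280,237) and (264,256). Possible look-alikes:
- Pink cups at (321,248), (293,276) and (261,291). The last two look darker because they are in shadow.
- White jars outside the work area at (620,115–187).
- Brush pot at (320,140).
- Saucers at (252,135).

The door stands open, roughly along (335–422, 225).

```bash
cat > h.py <<'E'
import numpy as np, cv2
from plant import sensors,cams,job
from scipy.spatial.transform import Rotation as Rn
def snap(n): return cams.snapshot(n)
def ray(s,px):
    u=cv2.undistortPoints(np.array(px,float).reshape(-1,1,2),s["camera_matrix"],np.array(s["dist_coeffs"])).reshape(-1,2)
    d=np.c_[u,np.ones(len(u))]@s["R"]; c=-s["R"].T@s["t"]; return c,d
def plane(s,px,z):
    c,d=ray(s,px); return c+d*((z-c[2])/d[:,2])[:,None]
def proj(s,P):
    rv=cv2.Rodrigues(s["R"])[0]
    return cv2.projectPoints(np.array(P,float).reshape(-1,1,3),rv,s["t"],s["camera_matrix"],np.array(s["dist_coeffs"]))[0].reshape(-1,2)
def crop(s,x0,y0,x1,y1,k,name):
    f=s["frame"][y0:y1,x0:x1,::-1]; cv2.imwrite("pics/"+name,cv2.resize(f,None,fx=k,fy=k,interpolation=cv2.INTER_CUBIC))
E
python3 - <<'E'
from h import *
s=snap("top")
crop(s,180,170,340,310,5,"b_cups.png"); crop(s,320,110,560,285,3,"b_oven.png")
h=cv2.cvtColor(s["frame"],cv2.COLOR_RGB2HSV); 
m=((h[:,:,1]<70)&(h[:,:,2]>75)).astype(np.uint8)
n,l,st,c=cv2.connectedComponentsWithStats(m)
for i in range(1,n):
    if 30<st[i,4]<3000: print(st[i],c[i].round(1),plane(s,[c[i]],0.045).round(3))
E
```

```text
[ 559   98   35   71 1082] [576.3 145.6] [[ 0.748 -0.722  0.045]]
[607 104  32  26 570] [622.4 116.3] [[ 0.842 -0.872  0.045]]
[548 106  21  21 354] [558.1 116.2] [[ 0.841 -0.671  0.045]]
[ 227  110   49   48 1843] [251.2 133.7] [[0.779 0.276 0.045]]
[307 124  28  33 370] [319.9 144.1] [[0.748 0.065 0.045]]
[ 611  127   29   49 1018] [627.  152.4] [[ 0.727 -0.877  0.045]]
[619 176  21  23 386] [630.1 187.9] [[ 0.617 -0.877  0.045]]
[271 180  19  20 299] [280.5 189.6] [[0.606 0.183 0.045]]
[240 193  20  20 304] [249.7 202.7] [[0.566 0.275 0.045]]
[194 208  22  19 316] [204.2 217.5] [[0.52  0.41  0.045]]
[228 221  21  19 306] [237.8 230.3] [[0.482 0.308 0.045]]
[270 228  20  19 297] [279.8 237.1] [[0.463 0.182 0.045]]
[253 247  20  19 294] [262.6 256.1] [[0.406 0.232 0.045]]
[623 310  17  32 371] [633.1 324.7] [[ 0.212 -0.853  0.045]]
[ 30 322  42  17 168] [ 52.5 329.9] [[0.189 0.841 0.045]]
[100 335  12  33  58] [106.6 347.6] [[0.14  0.679 0.045]]
[  4 337  20  37 200] [ 15.9 354.1] [[0.119 0.942 0.045]]
[   0  364   57   36 1337] [ 31.3 386.3] [[0.03  0.89  0.045]]
[312 367   8   8  46] [315.4 370.2] [[0.082 0.073 0.045]]
[363 367  17  33 209] [372.  380.5] [[ 0.054 -0.089  0.045]]
```

View pics/b_cups.png

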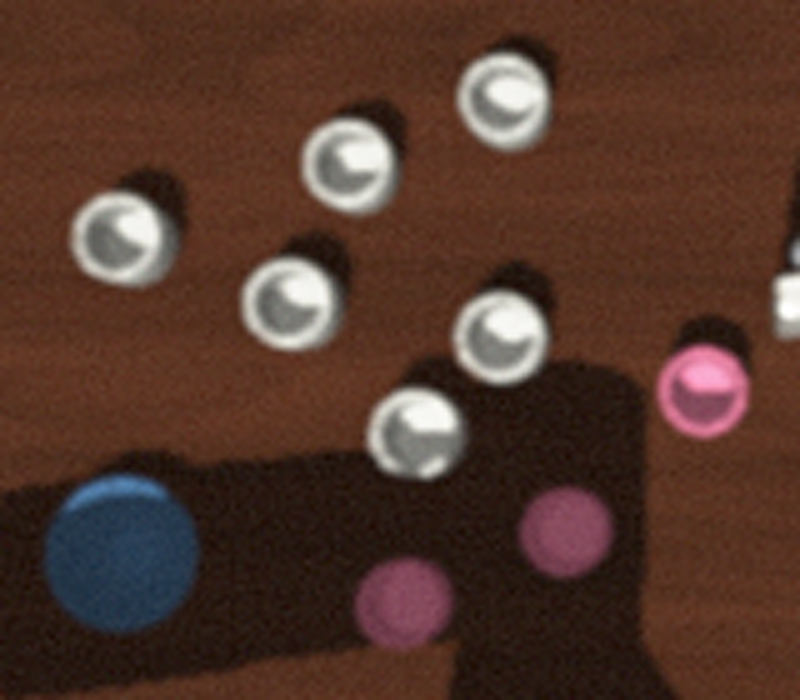

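View pics/b_oven.png

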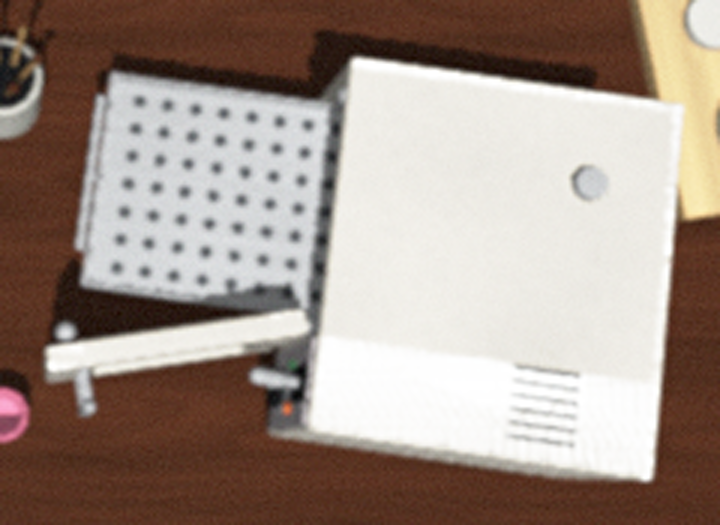

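The crop shows six rims that are clearly white. The pink cups are at crop (703,390), (567,532) and (405,603). In the oven crop, the roof corners are at (350,57), (682,103), (652,480) and (308,428). The rail runs from (100,97) to (80,248). Next I'll work out the oven frame.

```bash
python3 - <<'E'
from h import *
s=snap("top"); ss=snap("side")
cr=lambda P,k,o: (np.array(P,float)+.5)/k-.5+np.array(o)
co=plane(s,cr([(350,57),(682,103),(652,480),(308,428)],3,(320,110)),.212)
print("roof",co.round(4).tolist(), [np.linalg.norm(co[i]-co[(i+1)%4]).round(3) for i in range(4)])
# oven axes
d=[co[1]-co[0],co[2]-co[3],]; yv=[co[0]-co[3],co[1]-co[2]]
for v in d: print("x yaw",np.degrees(np.arctan2(v[1],v[0])))
for v in yv: print("y yaw",np.degrees(np.arctan2(v[1],v[0])-np.pi/2))
ra=plane(s,cr([(100,97),(80,248)],3,(320,110)),.162); print("rail",ra,np.linalg.norm(ra[0]-ra[1]))
sh=plane(s,cr([(112,72),(85,287)],3,(320,110)),.14); print("shelf front corners",sh,np.linalg.norm(sh[0]-sh[1]))
# door top corners z=.205 : free edge
do=plane(s,cr([(47,348),(49,375),(308,312),(311,330)],3,(320,110)),.205);print("door",do)
print("tip",plane(s,cr([(262,376)],3,(320,110)),.190))
print("cups",plane(s,[(203.4,217.3),(249.4,202.4),(280.2,189.6),(237.4,230),(279.6,237),(262.6,256)],.055).round(4))
crop(ss,280,80,480,250,4,"c_oven.png"); crop(ss,200,200,400,400,4,"c_cups.png")
E
```

```text
roof [[0.7462, -0.2505, 0.212], [0.7057, -0.5469, 0.212], [0.3716, -0.5013, 0.212], [0.415, -0.2053, 0.212]] [np.float64(0.299), np.float64(0.337), np.float64(0.299), np.float64(0.334)]
x yaw -97.78308697213762
x yaw -98.34418407279153
y yaw -97.7803076032853
y yaw -97.77966207353256
rail [[ 0.72205137 -0.02916594  0.162     ]
 [ 0.57969393 -0.01045167  0.162     ]] 0.14358225508048655
shelf front corners [[ 0.75267551 -0.04191171  0.14      ]
 [ 0.54658941 -0.01601718  0.14      ]] 0.207706535116924
door [[ 0.483905    0.02033977  0.205     ]
 [ 0.46026835  0.01853312  0.205     ]
 [ 0.51674067 -0.20900781  0.205     ]
 [ 0.50085654 -0.21128587  0.205     ]]
tip [[ 0.46128446 -0.17020044  0.19      ]]
cups [[0.5199 0.4098 0.055 ]
 [0.5653 0.2741 0.055 ]
 [0.6044 0.1829 0.055 ]
 [0.4826 0.3074 0.055 ]
 [0.4626 0.1821 0.055 ]
 [0.4065 0.231  0.055 ]]
```

View pics/c_oven.png

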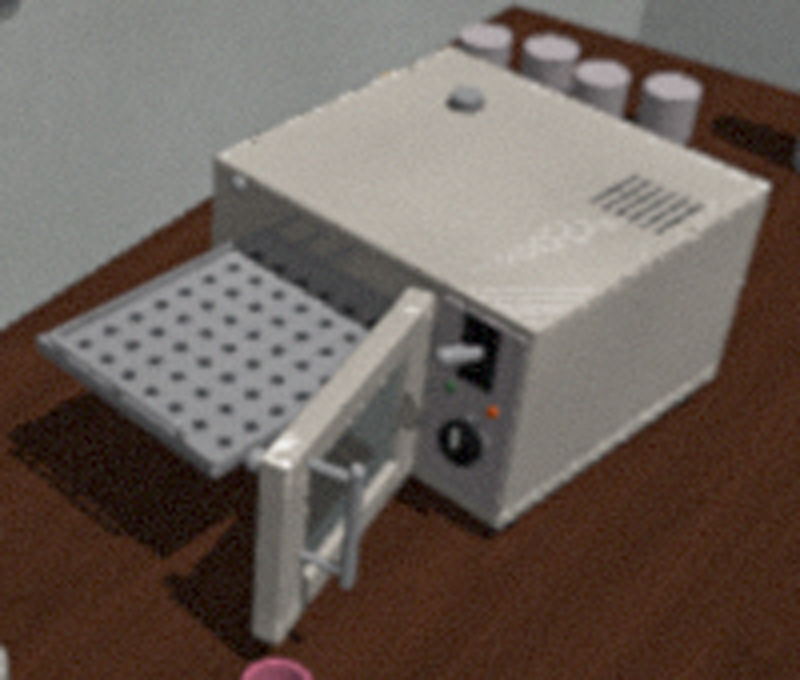

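View pics/c_cups.png

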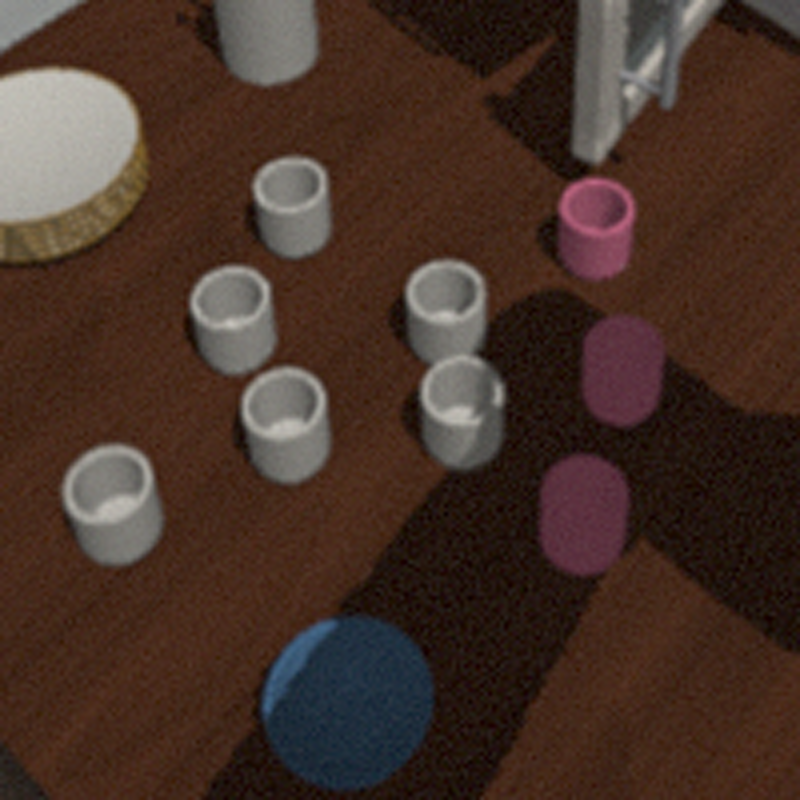

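The measured sizes agree with the description: roof 299 x 335 mm, rail 144 mm, shelf front 208 mm. That puts the oven origin at about (0.622,-0.234), with yaw -97.9° and the shelf about 0.217 out. All six cups can be grasped at tool yaw -7.9°, so the jaws lie along the oven's x axis, and placed in two rows of three. Next is a planner helper.

```bash
cat > p.py <<'E'
from h import *
import json,os,sys
O=np.array([0.6217,-0.2336]); a=np.radians(-97.9); EX=np.array([np.cos(a),np.sin(a)]); EY=np.array([-EX[1],EX[0]])
def ov(x,y): return O+x*EX+y*EY
SM=-0.083
def sh(x,y): return ov(SM+x,y)
def load(): return json.load(open("cmd.json")) if os.path.exists("cmd.json") else dict(p=[.203,.644,.227],R=Rn.from_euler("xyz",[180,0,-17.52],degrees=True).as_matrix().tolist())
def upd(row):  # after a move: last row (6 numbers)
    c=load();R=np.array(c["R"]);p=np.array(c["p"])+R@(np.array(row[:3])/100)
    R=R@Rn.from_rotvec(row[3:]).as_matrix(); json.dump(dict(p=p.tolist(),R=R.tolist()),open("cmd.json","w"))
    o=sensors.get_obs(); print("t",o["clock"].__round__(2),"cmd",p.round(4),"meas",o["tool_pos"].round(4),o["orientation"].round(1),"F",o["force"].round(1),"open",round(o["opening"],4))
def go(pos,yaw=-7.9,label=""):
    c=load();R=np.array(c["R"]);d=R.T@(np.array(pos)-c["p"])*100
    w=(Rn.from_matrix(R).inv()*Rn.from_euler("xyz",[180,0,yaw],degrees=True)).as_rotvec()
    print(label,"shift cm",d.round(2),"turn",w.round(3))
def cups(s=None,z=.055):
    s=s or snap("top"); g=s["frame"]; h=cv2.cvtColor(g,cv2.COLOR_RGB2HSV)
    m=((h[:,:,1]<70)&(h[:,:,2]>75)).astype(np.uint8)
    n,l,st,c=cv2.connectedComponentsWithStats(m)
    r=[]
    for i in range(1,n):
        if 200<st[i,4]<450:
            # rim centre: the blob incl. side wall; ray at mean height
            q=plane(s,[c[i]],.047)[0]
            if .35<q[0]<.7 and .0<q[1]<.6: r.append((c[i].round(1).tolist(),q[:2].round(4).tolist()))
    return r
E
python3 - <<'E'
from p import *
print(cups())
go([.520,.410,.14],label="above A"); go([.520,.410,.028],label="A")
E
```

```text
[([280.6, 189.5], [0.606, 0.1827]), ([249.7, 202.7], [0.5656, 0.2745]), ([204.2, 217.5], [0.5202, 0.4097]), ([237.8, 230.3], [0.4824, 0.3079]), ([279.8, 237.0], [0.4631, 0.1823]), ([262.7, 256.1], [0.4063, 0.2319])]
above A shift cm [37.27 12.77  8.7 ] turn [ 0.     0.    -0.168]
A shift cm [37.27 12.77 19.9 ] turn [ 0.     0.    -0.168]
```

>>> move_arm(
  commands=[
    [7.4, 5, 1.7, 1.2, 0, 0, -0.04],
    [7.4, 10, 3.4, 2.4, 0, 0, -0.08],
    [7.4, 15.5, 5.3, 3.6, 0, 0, -0.12],
    [7.4, 21, 7.2, 4.9, 0, 0, -0.168],
    [7.4, 26.5, 9.1, 6.2, 0, 0, -0.168],
    [7.4, 32, 11, 7.5, 0, 0, -0.168],
    [7.4, 37.3, 12.8, 8.7, 0, 0, -0.168],
    [7.4, 37.3, 12.8, 8.7, 0, 0, -0.168],
  ],
)

```text
clock: 1.35
tool_pos: [0.5226, 0.406, 0.138]
orientation: [179.9, 0.1, -8.2]
force: [-0.4, 0.8, -0.1]
opening: 0.0736
```

```bash
python3 - <<'E'
from p import *
upd([37.3,12.8,8.7,0,0,-.168])
s=snap("wrist"); cv2.imwrite("pics/d_w.png",s["frame"][:,:,::-1]); 
c=cups();print(c); go([.5200,.4098,.028],label="A")
E
```

```text
t 1.35 cmd [0.5202 0.4097 0.14  ] meas [0.5226 0.406  0.138 ] [ 1.799e+02  1.000e-01 -8.200e+00] F [-0.4  0.8 -0.1] open 0.0736
[([280.5, 189.5], [0.606, 0.1828]), ([249.9, 202.4], [0.5664, 0.2741]), ([238.2, 230.4], [0.482, 0.3066]), ([280.0, 237.2], [0.4626, 0.1817]), ([262.8, 256.0], [0.4066, 0.2317])]
A shift cm [-2.00e-02 -1.00e-02  1.12e+01] turn [-0.  0.  0.]
```

View pics/d_w.png

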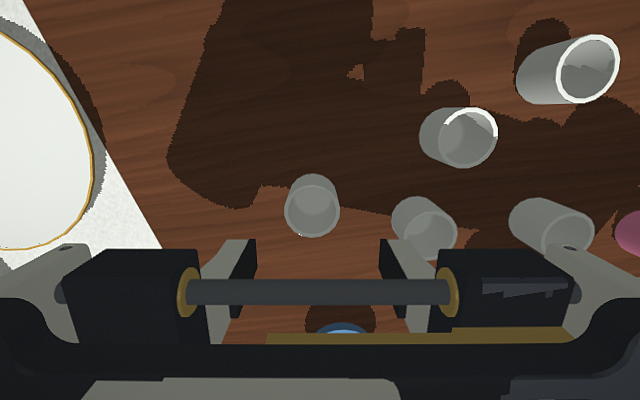

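The wrist view shows cup A at (312,205), nearly midway between the fingers. I'll measure it here to settle the gap between commanded and measured TCP.

```bash
python3 - <<'E'
from p import *
o=sensors.get_obs(); print(o["tool_pos"],o["qvel"].round(2),o["joint_pos"].round(2))
s=snap("wrist"); crop(s,260,150,380,250,6,"e_w.png")
p=o["tool_pos"]
print(proj(s,[p,[p[0],p[1],.055],[.52,.4098,.055],[.5226,.406,.055]]))
o=sensors.get_obs(); print(o["tool_pos"])
E
```

```text
[0.52084962 0.4086812  0.13925644] [ 1.98 -0.75  0.22  0.01  0.02 -0.17] [ 54.96  22.94  -7.59  -0.   -59.5   27.05]
[[318.49318802 253.58016489]
 [318.2105103  208.33382539]
 [317.08463229 209.40795178]
 [320.96405996 206.05588186]]
[0.52032392 0.40945825 0.13963631]
```

View pics/e_w.png

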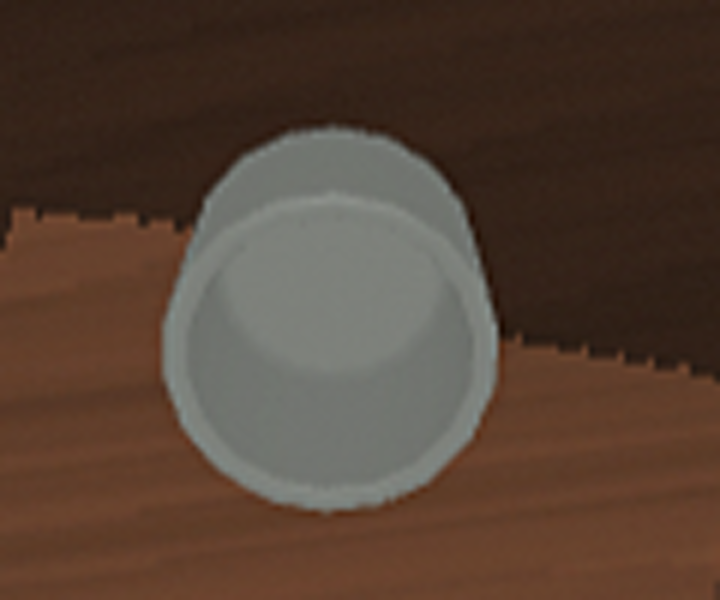

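>>> move_arm(
  commands=[
    [7.4, 0, 0, 3, 0, 0, 0],
    [7.4, 0, 0, 7, 0, 0, 0],
    [7.4, 0, 0, 10, 0, 0, 0],
    [7.4, 0, 0, 11.2, 0, 0, 0],
    [7.4, 0, 0, 11.2, 0, 0, 0],
    [4.0, 0, 0, 11.2, 0, 0, 0],
    [4.0, 0, 0, 11.2, 0, 0, 0],
    [4.0, 0, 0, 11.2, 0, 0, 0],
  ],
)

```text
clock: 2.5
tool_pos: [0.5207, 0.4097, 0.0285]
orientation: [-179.9, -0.0, -7.9]
force: [0.4, 0.6, 0.6]
opening: 0.0497
```

```bash
python3 - <<'E'
from p import *
upd([0,0,11.2,0,0,0])
# place back row, y=+65 first (farthest)
q=sh(.022,.065); print(q)
go([.52,.41,.27],label="up"); go([*q,.27],label="over"); 
for x in(.022,-.07):
  for y in(.065,0,-.065): print(x,y,sh(x,y).round(4))
E
```

```text
t 2.5 cmd [0.5202 0.4097 0.028 ] meas [0.5207 0.4097 0.0285] [-179.9   -0.    -7.9] F [0.4 0.6 0.6] open 0.0497
[ 0.69446723 -0.18211282]
up shift cm [-2.00e-02 -3.00e-02 -2.42e+01] turn [-0.  0.  0.]
over shift cm [ 25.39  56.22 -24.2 ] turn [-0.  0.  0.]
0.022 0.065 [ 0.6945 -0.1821]
0.022 0 [ 0.6301 -0.1732]
0.022 -0.065 [ 0.5657 -0.1642]
-0.07 0.065 [ 0.7071 -0.091 ]
-0.07 0 [ 0.6427 -0.0821]
-0.07 -0.065 [ 0.5783 -0.0731]
```

>>> move_arm(
  commands=[
    [4.0, 0, 0, -2, 0, 0, 0],
    [4.0, 0, 0, -6, 0, 0, 0],
    [4.0, 0, 0, -11, 0, 0, 0],
    [4.0, 0.5, 1, -16, 0, 0, 0],
    [4.0, 2, 4, -20, 0, 0, 0],
    [4.0, 4, 8.5, -23, 0, 0, 0],
    [4.0, 6.3, 13.5, -24.2, 0, 0, 0],
    [4.0, 8.6, 18.5, -24.2, 0, 0, 0],
  ],
)

```text
clock: 3.5
tool_pos: [0.5808, 0.2129, 0.2715]
orientation: [-179.9, -0.1, -7.9]
force: [0.4, 0.6, -1.0]
opening: 0.0484
```

>>> move_arm(
  commands=[
    [4.0, 2.3, 5.1, 0, 0, 0, 0],
    [4.0, 4.6, 10.2, 0, 0, 0, 0],
    [4.0, 6.9, 15.3, 0, 0, 0, 0],
    [4.0, 9.2, 20.4, 0, 0, 0, 0],
    [4.0, 11.5, 25.5, 0, 0, 0, 0],
    [4.0, 13.7, 30.5, 0, 0, 0, 0],
    [4.0, 15.6, 34.8, 0, 0, 0, 0],
    [4.0, 16.8, 37.7, 0, 0, 0, 0],
  ],
)

```text
clock: 4.5
tool_pos: [0.6947, -0.1847, 0.2693]
orientation: [180.0, 0.0, -8.0]
force: [0.4, 0.2, -0.8]
opening: 0.0487
```

```bash
python3 - <<'E'
from p import *
upd([8.6,18.5,-24.2,0,0,0]);upd([16.8,37.7,0,0,0,0])
q=sh(.022,.065)
go([*q,.163],label="down")
for n in("side","wrist"):
    s=snap(n)
    if n=="side": crop(s,260,60,480,250,3,"f_side.png")
    else: cv2.imwrite("pics/f_w.png",s["frame"][:,:,::-1])
E
```

```text
t 4.5 cmd [0.5799 0.2146 0.27  ] meas [ 0.6947 -0.1847  0.2693] [180.   0.  -8.] F [ 0.4  0.2 -0.8] open 0.0487
t 4.5 cmd [ 0.6946 -0.1819  0.27  ] meas [ 0.6947 -0.1847  0.2693] [180.   0.  -8.] F [ 0.4  0.2 -0.8] open 0.0487
down shift cm [-1.00e-02  2.00e-02  1.07e+01] turn [-0.  0.  0.]
```

View pics/f_side.png

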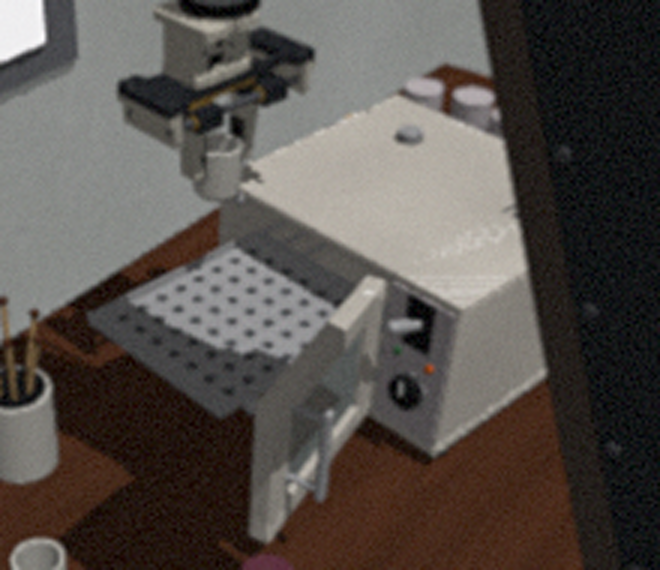

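View pics/f_w.png

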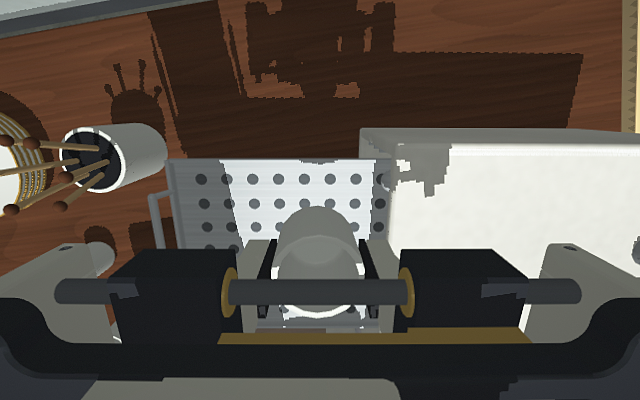

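The cup is held upright. The wrist view shows the roof's front corner near (360,130) and the shelf from (165,158) to (390,158). I'll check the oven edge from this close view before lowering.

```bash
python3 - <<'E'
from p import *
s=snap("wrist"); crop(s,130,110,430,330,2.6,"g_w.png")
print("pred roof corners/front", proj(s,[[*ov(0,.127),.212],[*ov(0,.06),.212],[*ov(0,.03),.212],[*sh(-.125,.102),.141],[*sh(.083,.102),.138]]).round(1))
print("meas", plane(s,[(360,130),(390,180)],.212))
E
```

```text
pred roof corners/front [[397.4 140. ]
 [390.8 225.9]
 [388.1 259.6]
 [165.6 159.7]
 [376.  158.2]]
meas [[ 0.75835101 -0.22488188  0.212     ]
 [ 0.71857352 -0.24370257  0.212     ]]
```

View pics/g_w.png

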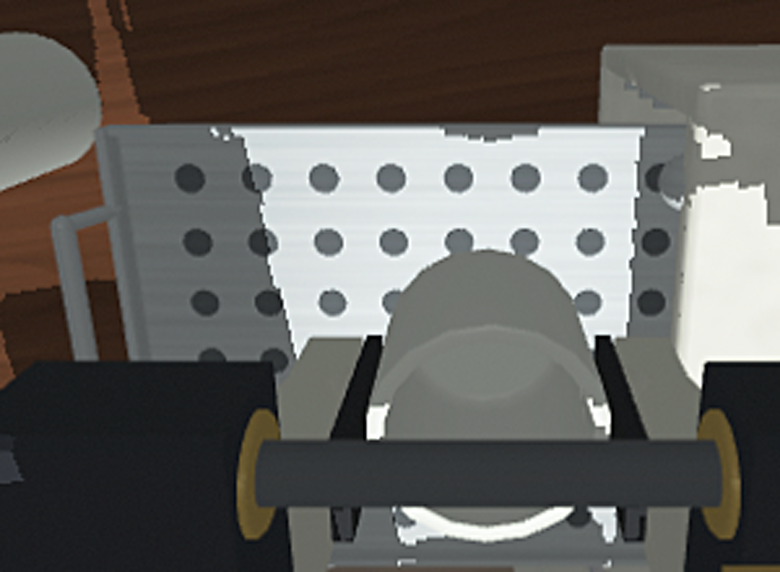

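Predicted and observed oven edges agree to about 2 px. I'll lower the cup.

>>> move_arm(
  commands=[
    [4.0, 0, 0, 2, 0, 0, 0],
    [4.0, 0, 0, 5, 0, 0, 0],
    [4.0, 0, 0, 7.5, 0, 0, 0],
    [4.0, 0, 0, 9.2, 0, 0, 0],
    [4.0, 0, 0, 10.2, 0, 0, 0],
    [4.0, 0, 0, 10.7, 0, 0, 0],
    [4.0, 0, 0, 10.9, 0, 0, 0],
    [4.0, 0, 0, 11, 0, 0, 0],
  ],
)

```text
clock: 5.65
tool_pos: [0.6951, -0.1823, 0.1602]
orientation: [-180.0, -0.1, -7.9]
force: [-0.0, -0.3, -0.4]
opening: 0.0483
```

```bash
python3 - <<'E'
from p import *
upd([0,0,11,0,0,0])
s=snap("side"); crop(s,260,60,480,250,3,"h_side.png")
E
```

```text
t 5.65 cmd [ 0.6946 -0.1819  0.16  ] meas [ 0.6951 -0.1823  0.1602] [-1.8e+02 -1.0e-01 -7.9e+00] F [-0.  -0.3 -0.4] open 0.0483
```

View pics/h_side.png

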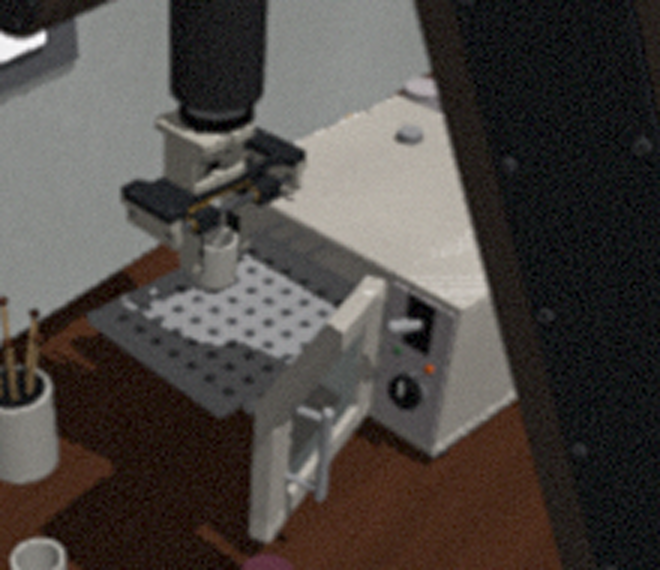

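The side view shows the cup upright just above the shelf, with no contact force yet. I'll lower the last 2 mm, open a little and rise.

>>> move_arm(
  commands=[
    [4.0, 0, 0, 0.1, 0, 0, 0],
    [4.0, 0, 0, 0.2, 0, 0, 0],
    [4.0, 0, 0, 0.2, 0, 0, 0],
    [5.9, 0, 0, 0.2, 0, 0, 0],
    [5.9, 0, 0, 0.2, 0, 0, 0],
    [5.9, 0, 0, 0.2, 0, 0, 0],
    [5.9, 0, 0, -1.5, 0, 0, 0],
    [5.9, 0, 0, -5, 0, 0, 0],
  ],
)

```text
clock: 6.7
tool_pos: [0.694, -0.1822, 0.2094]
orientation: [180.0, 0.2, -7.9]
force: [0.1, 1.0, 0.6]
opening: 0.0593
```

```bash
python3 - <<'E'
from p import *
upd([0,0,-5,0,0,0])
s=snap("wrist"); cv2.imwrite("pics/i_w.png",s["frame"][:,:,::-1]);
print(cups()); go([.5655,.2743,.25],label="over B"); go([.5655,.2743,.028])
E
```

```text
t 6.7 cmd [ 0.6946 -0.1819  0.21  ] meas [ 0.694  -0.1822  0.2094] [180.    0.2  -7.9] F [0.1 1.  0.6] open 0.0593
[([280.5, 189.6], [0.6059, 0.1829]), ([249.7, 202.6], [0.5658, 0.2748]), ([237.9, 230.3], [0.4824, 0.3076]), ([279.8, 237.0], [0.4631, 0.1823]), ([262.8, 256.1], [0.4063, 0.2316])]
over B shift cm [-19.05 -43.42  -4.  ] turn [-0.  0.  0.]
 shift cm [-19.05 -43.42  18.2 ] turn [-0.  0.  0.]
```

View pics/i_w.png

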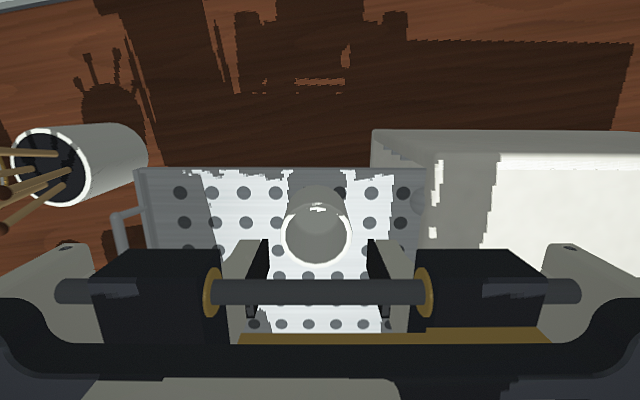

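Cup A stands on the shelf. B is next.

>>> move_arm(
  commands=[
    [5.9, -1.5, -3, -4, 0, 0, 0],
    [5.9, -4, -9, -5, 0, 0, 0],
    [5.9, -6.5, -15, -5, 0, 0, 0],
    [7.2, -9.2, -21, -5, 0, 0, 0],
    [7.2, -11.8, -27, -5, 0, 0, 0],
    [7.2, -14.4, -33, -3, 0, 0, 0],
    [7.2, -17, -38.8, 1, 0, 0, 0],
    [7.2, -19.05, -43.4, 5, 0, 0, 0],
  ],
)

```text
clock: 7.8
tool_pos: [0.5727, 0.2521, 0.1787]
orientation: [-179.9, -0.2, -7.9]
force: [0.4, 1.3, -0.4]
opening: 0.0718
```

>>> move_arm(
  commands=[
    [7.2, 0, 0, 4, 0, 0, 0],
    [7.2, 0, 0, 8, 0, 0, 0],
    [7.2, 0, 0, 12, 0, 0, 0],
    [7.2, 0, 0, 13.2, 0, 0, 0],
    [7.2, 0, 0, 13.2, 0, 0, 0],
    [4.0, 0, 0, 13.2, 0, 0, 0],
    [4.0, 0, 0, 13.2, 0, 0, 0],
    [4.0, 0, 0, 13.2, 0, 0, 0],
  ],
)

```text
clock: 8.8
tool_pos: [0.5819, 0.2587, 0.055]
orientation: [-179.0, -1.0, -7.7]
force: [-0.2, 15.8, 34.4]
opening: 0.0475
```

```bash
python3 - <<'E'
from p import *
upd([-19.05,-43.4,5,0,0,0]);upd([0,0,13.2,0,0,0])
q=sh(.022,0); go([*q,.27],label="over"); print(cups())
E
```

```text
t 8.8 cmd [0.5655 0.2741 0.16  ] meas [0.5819 0.2587 0.055 ] [-179.    -1.    -7.7] F [-0.2 15.8 34.4] open 0.0475
t 8.8 cmd [0.5655 0.2741 0.028 ] meas [0.5819 0.2587 0.055 ] [-179.    -1.    -7.7] F [-0.2 15.8 34.4] open 0.0475
over shift cm [ 12.54  43.42 -24.2 ] turn [-0.  0.  0.]
[([237.7, 230.3], [0.4823, 0.308]), ([280.0, 237.2], [0.4626, 0.1819]), ([263.0, 256.3], [0.4058, 0.2308])]
```

The first call was capped short of its goal, so I came down off-target: 34 N, TCP about 27 mm too high and 2 cm off. I'll look before doing anything else.

```bash
python3 - <<'E'
from p import *
for n in("wrist","top","side"):
    s=snap(n)
    if n=="wrist": cv2.imwrite("pics/j_w.png",s["frame"][:,:,::-1])
    elif n=="top": crop(s,180,100,360,290,4,"j_t.png")
    else: crop(s,180,150,400,350,3.5,"j_s.png")
o=sensors.get_obs(); print(o["clock"],o["tool_pos"],o["force"],o["opening"])
E
```

```text
9.0 [0.58296557 0.25988094 0.05601928] [ 0.34630008 16.11524625 34.45615458] 0.04072385879845898
```

View pics/j_w.png

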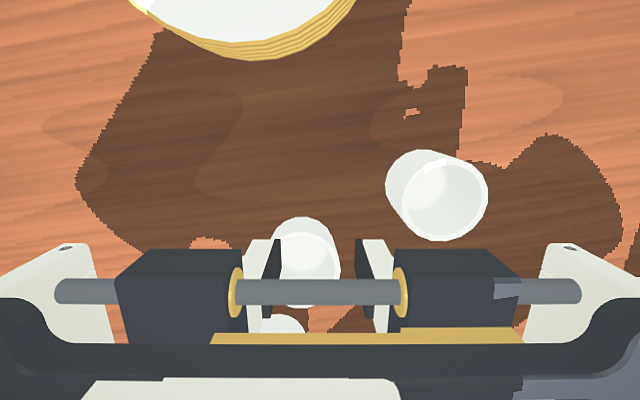

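View pics/j_s.png

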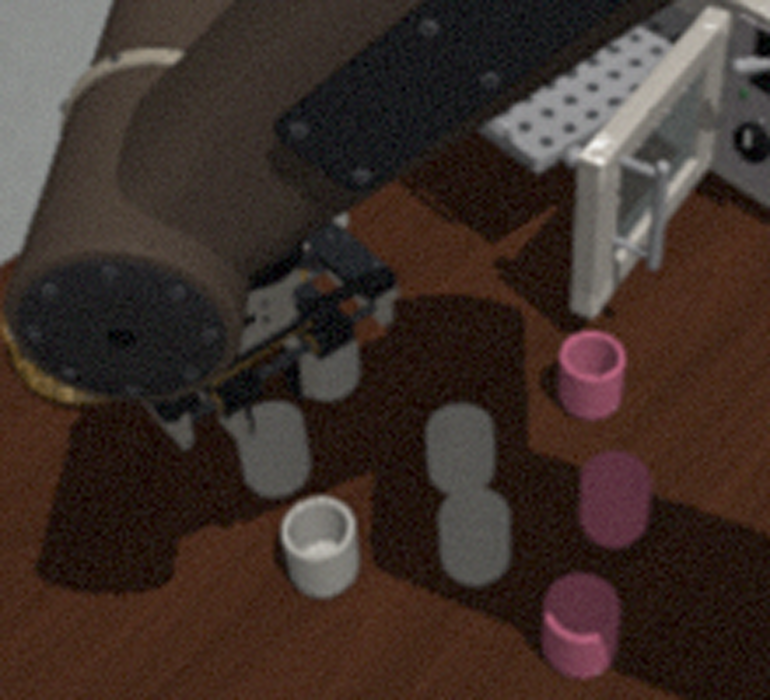

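View pics/j_t.png

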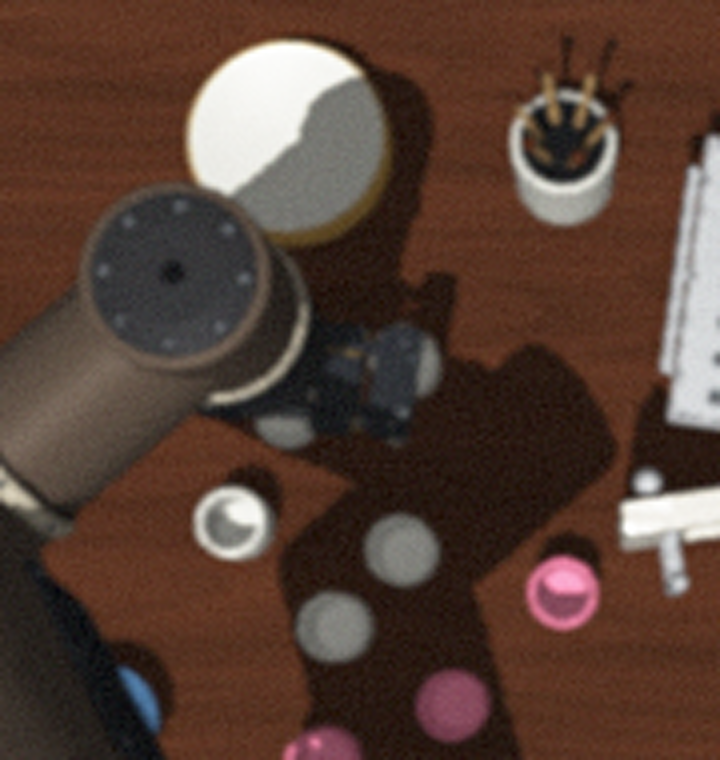

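A fingertip is resting on cup B's rim. The cup is still upright and nothing has toppled. I'll rise straight up.

>>> move_arm(
  commands=[
    [4.5, 0, 0, -2, 0, 0, 0],
    [4.5, 0, 0, -5, 0, 0, 0],
    [4.5, 0, 0, -9, 0, 0, 0],
    [4.5, 0, 0, -13, 0, 0, 0],
    [7.2, 0, 0, -16, 0, 0, 0],
    [7.2, 0, 0, -18, 0, 0, 0],
    [7.2, 0, 0, -18, 0, 0, 0],
    [7.2, 0, 0, -18, 0, 0, 0],
  ],
)

```text
clock: 10.0
tool_pos: [0.5724, 0.2496, 0.2253]
orientation: [-180.0, 0.0, -7.9]
force: [0.8, 0.3, -0.4]
opening: 0.0719
```

```bash
python3 - <<'E'
from p import *
o=sensors.get_obs(); print(o)
s=snap("wrist"); cv2.imwrite("pics/k_w.png",s["frame"][:,:,::-1]); 
s=snap("top");crop(s,180,100,360,290,4,"k_t.png"); print(cups(s))
o=sensors.get_obs(); print(o["tool_pos"])
E
```

```text
{'clock': 10.0, 'joint_pos': array([ 4.14353488e+01,  1.58873689e+01, -6.16397086e+00, -1.81932451e-02,
       -6.79598583e+01,  4.06661054e+01]), 'qvel': array([ 0.12570831,  0.90691205, -0.7588048 , -0.09444848, -0.01387184,
        0.04599325]), 'tau': array([-3.67254834e-04, -5.27536869e+01,  2.96992385e+01,  7.02149883e+00,
        7.37923058e-02,  4.33349414e-04]), 'tool_pos': array([0.57238533, 0.24956726, 0.22526976]), 'orientation': array([-1.79997506e+02,  2.00882953e-02, -7.90537413e+00]), 'force': array([ 0.80912614,  0.31620156, -0.37649588]), 'moment': array([-0.01708457,  0.04578625,  0.03746617]), 'opening': 0.07191300225801195}
[([249.1, 204.4], [0.5603, 0.2763]), ([237.8, 230.2], [0.4825, 0.3077]), ([279.6, 237.2], [0.4625, 0.1828]), ([262.7, 256.1], [0.4065, 0.2318])]
[0.57226448 0.24944506 0.22458201]
```

View pics/k_w.png

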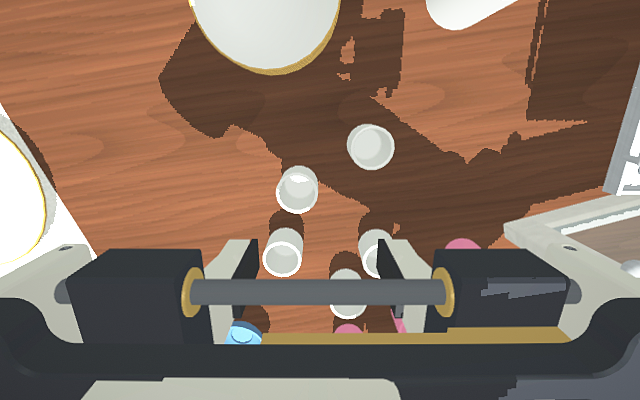

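All cups are upright. The wrist view has B at (298,190) and C at (372,147). I'll reset my tracked pose to the measured one and keep each row under 5.5 cm.

```bash
cat >> p.py <<'E'
def reset():
    P=[];Q=None
    for i in range(2):
        cams.snapshot("side"); o=sensors.get_obs(); P.append(o["tool_pos"])
    json.dump(dict(p=np.mean(P,0).tolist(),R=Rn.from_euler("xyz",[180,0,o["orientation"][2]],degrees=True).as_matrix().tolist()),open("cmd.json","w")); print("reset",np.mean(P,0).round(4),o["orientation"].round(2),"t",round(o["clock"],2))
E
python3 - <<'E'
from p import *
reset()
s=snap("wrist"); crop(s,250,110,430,230,4.4,"l_w.png")
h=cv2.cvtColor(s["frame"],cv2.COLOR_RGB2HSV); m=((h[:,:,1]<50)&(h[:,:,2]>110)).astype(np.uint8)
n,l,st,c=cv2.connectedComponentsWithStats(m)
for i in range(1,n):
    if 300<st[i,4]<3000: print(st[i],c[i],plane(s,[c[i]],.035)[0])
print(cups())
E
```

```text
reset [0.5724 0.2494 0.2246] [ 1.7994e+02  6.0000e-02 -7.9000e+00] t 10.2
[ 426    0   90   30 1719] [462.41826643  11.13670739] [0.73117696 0.07508469 0.035     ]
[ 346  124   49   46 1758] [370.04891923 146.10523322] [0.60500094 0.18280195 0.035     ]
[ 275  165   43   49 1627] [297.05838967 189.39643516] [0.5646403 0.2766027 0.035    ]
[ 262  227   41   51 1609] [282.77190802 252.34493474] [0.48192142 0.30915875 0.035     ]
[ 358  229   75   51 2005] [392.32119701 255.59600998] [0.45693008 0.16543925 0.035     ]
[ 203  240   46   40 1080] [225.52407407 260.59814815] [0.48033012 0.38743531 0.035     ]
[481 284  85  14 772] [520.88989637 288.6761658 ] [ 0.37978027 -0.01007674  0.035     ]
[208 304  26  40 753] [219.76361222 321.39309429] [0.38484433 0.41908618 0.035     ]
[330 304  37  16 415] [347.52048193 310.4746988 ] [0.3783607  0.23388872 0.035     ]
[396 304  32  29 694] [413.27665706 316.84149856] [0.35408107 0.14127    0.035     ]
[([249.2, 204.5], [0.56, 0.276]), ([237.8, 230.3], [0.4825, 0.3077]), ([279.7, 237.3], [0.4623, 0.1825]), ([262.7, 256.1], [0.4064, 0.2318])]
```

View pics/l_w.png

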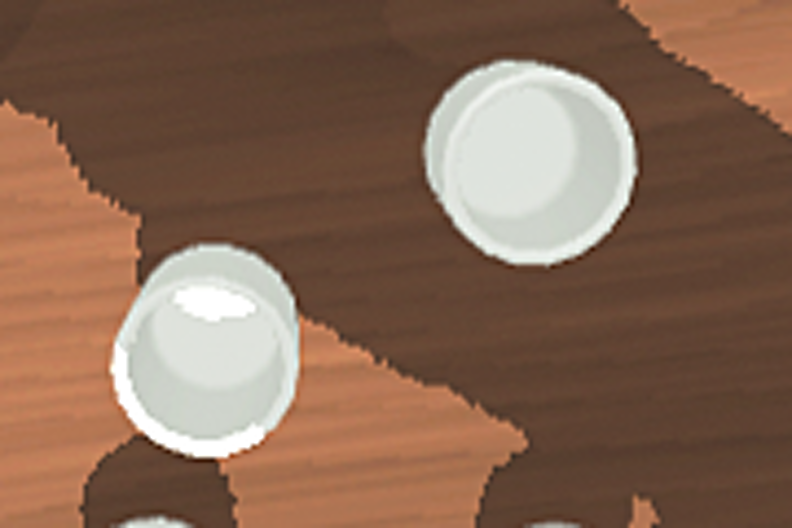

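```bash
python3 - <<'E'
from p import *
s=snap("wrist"); P=plane(s,[(372.9,147.2),(296.1,192.9)],.055); print(P)
B=P[1]; go([*B[:2],.10],label="B"); go([*B[:2],.028],label="B")
E
```

```text
[[0.60636202 0.18307108 0.055     ]
 [0.56590911 0.27635492 0.055     ]]
B shift cm [-1.01 -2.58 12.46] turn [-0. -0.  0.]
B shift cm [-1.01 -2.58 19.66] turn [-0. -0.  0.]
```

>>> move_arm(
  commands=[
    [7.2, -0.5, -1.3, 0.5, 0, 0, 0],
    [7.2, -1, -2.6, 2, 0, 0, 0],
    [7.2, -1, -2.6, 5, 0, 0, 0],
    [7.2, -1, -2.6, 8, 0, 0, 0],
    [7.2, -1, -2.6, 10, 0, 0, 0],
    [7.2, -1, -2.6, 11, 0, 0, 0],
    [7.2, -1, -2.6, 11, 0, 0, 0],
    [7.2, -1, -2.6, 11, 0, 0, 0],
  ],
)

```text
clock: 11.35
tool_pos: [0.5667, 0.2773, 0.1162]
orientation: [-180.0, -0.1, -7.9]
force: [-0.6, 0.6, -0.3]
opening: 0.0722
```

```bash
python3 - <<'E'
from p import *
upd([-1,-2.6,11,0,0,0])
s=snap("wrist"); crop(s,230,180,400,330,4,"m_w.png"); c=load()["p"]; print(proj(s,[[c[0],c[1],.055]]))
E
```

```text
t 11.35 cmd [0.566  0.2766 0.1146] meas [0.5667 0.2773 0.1162] [-1.8e+02 -1.0e-01 -7.9e+00] F [-0.6  0.6 -0.3] open 0.0722
[[319.44859863 218.3979163 ]]
```

View pics/m_w.png

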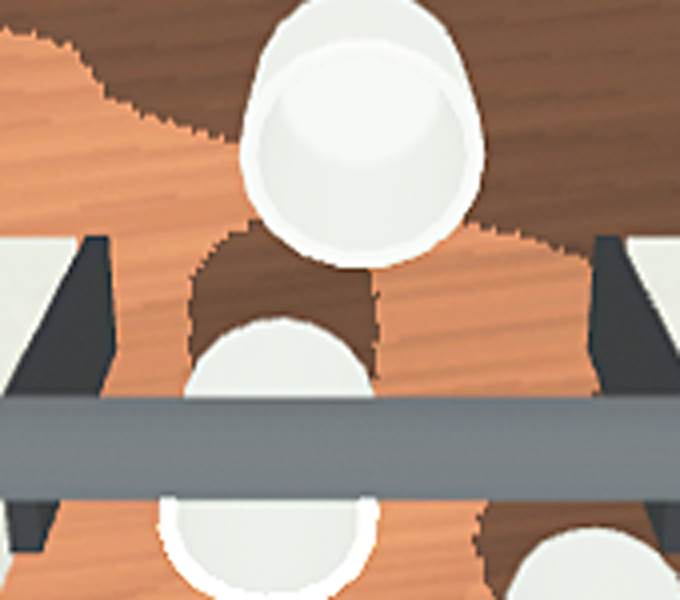

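The rim is at (320.4,218.4) and the tool axis predicts (319.4,218.4), so it is centred. I'll descend and close.

>>> move_arm(
  commands=[
    [7.2, 0, 0, 2.5, 0, 0, 0],
    [7.2, 0, 0, 5.5, 0, 0, 0],
    [7.2, 0, 0, 8, 0, 0, 0],
    [7.2, 0, 0, 8.7, 0, 0, 0],
    [7.2, 0, 0, 8.7, 0, 0, 0],
    [4.0, 0, 0, 8.7, 0, 0, 0],
    [4.0, 0, 0, 8.7, 0, 0, 0],
    [4.0, 0, 0, 8.7, 0, 0, 0],
  ],
)

```text
clock: 12.4
tool_pos: [0.5665, 0.2769, 0.0291]
orientation: [-180.0, -0.0, -7.9]
force: [0.0, -1.1, 3.0]
opening: 0.0487
```

```bash
python3 - <<'E'
from p import *
upd([0,0,8.7,0,0,0])
q=sh(.022,0); go([*q,.27],label="over"); 
E
```

```text
t 12.4 cmd [0.566  0.2766 0.0276] meas [0.5665 0.2769 0.0291] [-180.    -0.    -7.9] F [ 0.  -1.1  3. ] open 0.0487
over shift cm [ 12.52  43.67 -24.24] turn [-0. -0.  0.]
```

>>> move_arm(
  commands=[
    [4.0, 0, 0, -2, 0, 0, 0],
    [4.0, 0, 0, -6, 0, 0, 0],
    [4.0, 0, 0, -11, 0, 0, 0],
    [4.0, 0, 0, -16, 0, 0, 0],
    [4.0, 0.7, 2.5, -20, 0, 0, 0],
    [4.0, 1.9, 6.5, -23, 0, 0, 0],
    [4.0, 3.2, 11, -24.2, 0, 0, 0],
    [4.0, 4.6, 16, -24.2, 0, 0, 0],
  ],
)

```text
clock: 13.4
tool_pos: [0.5903, 0.1111, 0.2721]
orientation: [-179.9, -0.1, -7.8]
force: [1.2, 0.1, -0.8]
opening: 0.0488
```

>>> move_arm(
  commands=[
    [4.0, 1.4, 4.8, 0, 0, 0, 0],
    [4.0, 2.8, 9.6, 0, 0, 0, 0],
    [4.0, 4.1, 14.4, 0, 0, 0, 0],
    [4.0, 5.5, 19.2, 0, 0, 0, 0],
    [4.0, 6.7, 23.5, 0, 0, 0, 0],
    [4.0, 7.6, 26.6, 0, 0, 0, 0],
    [4.0, 7.9, 27.7, 0, 0, 0, 0],
    [4.0, 7.9, 27.7, 0, 0, 0, 0],
  ],
)

```text
clock: 14.4
tool_pos: [0.6299, -0.1735, 0.2701]
orientation: [-180.0, 0.0, -8.0]
force: [0.4, 0.4, -1.2]
opening: 0.0488
```

```bash
python3 - <<'E'
from p import *
upd([4.6,16,-24.2,0,0,0]);upd([7.9,27.7,0,0,0,0])
q=sh(.022,0); go([*q,.159],label="down")
s=snap("wrist"); cv2.imwrite("pics/n_w.png",s["frame"][:,:,::-1]); print(cups())
E
```

```text
t 14.4 cmd [0.5896 0.1118 0.2696] meas [ 0.6299 -0.1735  0.2701] [-180.    0.   -8.] F [ 0.4  0.4 -1.2] open 0.0488
t 14.4 cmd [ 0.6298 -0.1735  0.2696] meas [ 0.6299 -0.1735  0.2701] [-180.    0.   -8.] F [ 0.4  0.4 -1.2] open 0.0488
down shift cm [ 0.02 -0.03 11.06] turn [-0. -0.  0.]
[([280.5, 189.6], [0.6058, 0.1828]), ([237.9, 230.3], [0.4823, 0.3076]), ([279.8, 237.0], [0.463, 0.1823]), ([262.8, 256.2], [0.406, 0.2316])]
```

View pics/n_w.png

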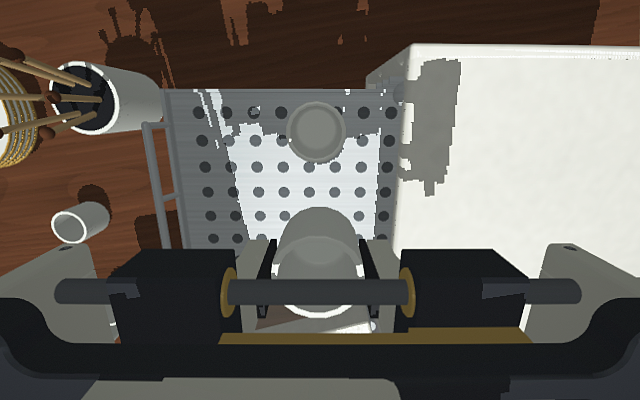

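B is held upright above its slot, and A is at (316,132) on the shelf. Lowering.

>>> move_arm(
  commands=[
    [4.0, 0, 0, 2, 0, 0, 0],
    [4.0, 0, 0, 5, 0, 0, 0],
    [4.0, 0, 0, 8, 0, 0, 0],
    [4.0, 0, 0, 9.8, 0, 0, 0],
    [4.0, 0, 0, 10.6, 0, 0, 0],
    [4.0, 0, 0, 10.9, 0, 0, 0],
    [4.0, 0, 0, 11, 0, 0, 0],
    [4.0, 0, 0, 11.1, 0, 0, 0],
  ],
)

```text
clock: 15.5
tool_pos: [0.6306, -0.1733, 0.1603]
orientation: [-180.0, -0.1, -7.9]
force: [-0.2, 0.7, -1.2]
opening: 0.0485
```

>>> move_arm(
  commands=[
    [4.0, 0, 0, 0.1, 0, 0, 0],
    [4.0, 0, 0, 0.1, 0, 0, 0],
    [5.9, 0, 0, 0.1, 0, 0, 0],
    [5.9, 0, 0, 0.1, 0, 0, 0],
    [5.9, 0, 0, 0.1, 0, 0, 0],
    [5.9, 0, 0, -1.5, 0, 0, 0],
    [5.9, 0, 0, -5, 0, 0, 0],
    [5.9, 0, 0, -8, 0, 0, 0],
  ],
)

```text
clock: 16.5
tool_pos: [0.6304, -0.1734, 0.2419]
orientation: [180.0, -0.1, -7.9]
force: [0.5, -0.1, 0.7]
opening: 0.0587
```

```bash
python3 - <<'E'
from p import *
upd([0,0,11.1,0,0,0]);upd([0,0,-8,0,0,0])
s=snap("wrist"); cv2.imwrite("pics/o_w.png",s["frame"][:,:,::-1]); print(cups())
go([.606,.183,.25],label="C")
E
```

```text
t 16.5 cmd [ 0.6298 -0.1735  0.1586] meas [ 0.6304 -0.1734  0.2419] [ 1.8e+02 -1.0e-01 -7.9e+00] F [ 0.5 -0.1  0.7] open 0.0587
t 16.5 cmd [ 0.6298 -0.1735  0.2386] meas [ 0.6304 -0.1734  0.2419] [ 1.8e+02 -1.0e-01 -7.9e+00] F [ 0.5 -0.1  0.7] open 0.0587
[([280.5, 189.6], [0.6059, 0.1828]), ([237.8, 230.3], [0.4823, 0.3078]), ([279.8, 237.0], [0.4629, 0.1824]), ([262.8, 256.1], [0.4063, 0.2317])]
C shift cm [ -7.25 -34.98  -1.14] turn [-0. -0.  0.]
```

View pics/o_w.png

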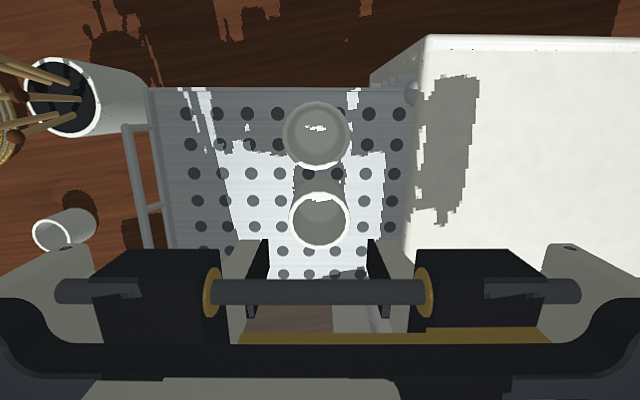

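Two cups are placed. C is next, in gentler rows.

>>> move_arm(
  commands=[
    [5.9, -0.6, -3, -1, 0, 0, 0],
    [5.9, -1.6, -8, -1, 0, 0, 0],
    [7.2, -2.7, -13, -1, 0, 0, 0],
    [7.2, -3.7, -18, -1, 0, 0, 0],
    [7.2, -4.8, -23, -1, 0, 0, 0],
    [7.2, -5.8, -28, -1, 0, 0, 0],
    [7.2, -6.8, -33, -1, 0, 0, 0],
    [7.2, -7.2, -35, -1, 0, 0, 0],
  ],
)

```text
clock: 17.6
tool_pos: [0.6065, 0.1859, 0.2498]
orientation: [-180.0, -0.0, -7.8]
force: [-0.6, -0.1, 0.0]
opening: 0.072
```

>>> move_arm(
  commands=[
    [7.2, 0, 0, 0, 0, 0, 0],
    [7.2, 0, 0, 2, 0, 0, 0],
    [7.2, 0, 0, 5, 0, 0, 0],
    [7.2, 0, 0, 9, 0, 0, 0],
    [7.2, 0, 0, 12, 0, 0, 0],
    [7.2, 0, 0, 13, 0, 0, 0],
    [7.2, 0, 0, 13, 0, 0, 0],
    [7.2, 0, 0, 13, 0, 0, 0],
  ],
)

```text
clock: 18.6
tool_pos: [0.6078, 0.1835, 0.121]
orientation: [-179.9, -0.1, -7.9]
force: [0.4, 0.5, 0.5]
opening: 0.0717
```

```bash
cat >> p.py <<'E'
def chk(name):
    s=snap("wrist"); crop(s,230,180,400,330,4,name); c=load()["p"]; print("pred crop px",((proj(s,[[c[0],c[1],.055]])[0]-[230,180])*4+1.5).round(0))
    go([c[0],c[1],.028],label="down")
E
python3 - <<'E'
from p import *
upd([-7.2,-35,-1,0,0,0]);upd([0,0,13,0,0,0]); chk("q_w.png")
E
```

```text
t 18.6 cmd [0.6066 0.1831 0.2486] meas [0.6078 0.1835 0.121 ] [-1.799e+02 -1.000e-01 -7.900e+00] F [0.4 0.5 0.5] open 0.0717
t 18.6 cmd [0.6066 0.1831 0.1186] meas [0.6078 0.1835 0.121 ] [-1.799e+02 -1.000e-01 -7.900e+00] F [0.4 0.5 0.5] open 0.0717
pred crop px [358. 150.]
down shift cm [ 0.   -0.    9.06] turn [-0. -0.  0.]
```

View pics/q_w.png

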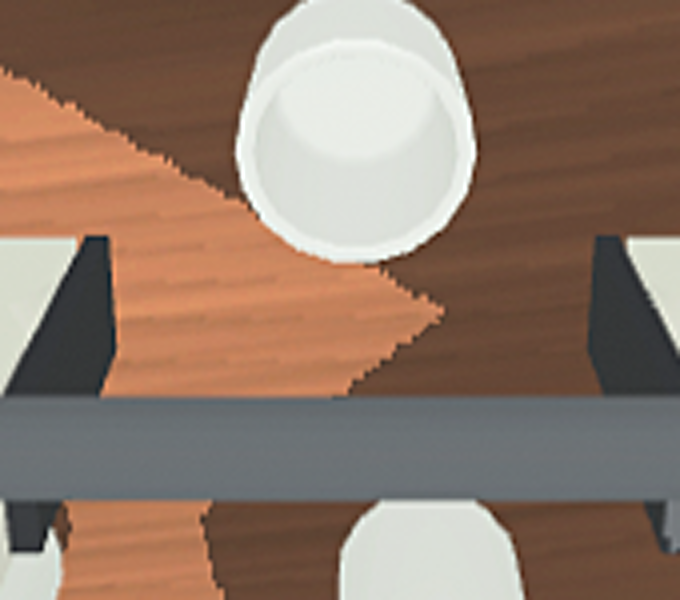

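Centred: rim at (356,150) against a predicted (358,150). I'll grasp and carry C in one go.

>>> move_arm(
  commands=[
    [7.2, 0, 0, 3, 0, 0, 0],
    [7.2, 0, 0, 6, 0, 0, 0],
    [7.2, 0, 0, 8.5, 0, 0, 0],
    [7.2, 0, 0, 9.2, 0, 0, 0],
    [7.2, 0, 0, 9.2, 0, 0, 0],
    [4.0, 0, 0, 9.2, 0, 0, 0],
    [4.0, 0, 0, 9.2, 0, 0, 0],
    [4.0, 0, 0, 9.2, 0, 0, 0],
  ],
)

```text
clock: 19.65
tool_pos: [0.6072, 0.1834, 0.0282]
orientation: [-180.0, -0.0, -7.9]
force: [-0.2, -1.4, 2.8]
opening: 0.0492
```

```bash
python3 - <<'E'
from p import *
upd([0,0,9.2,0,0,0]); reset()
q=sh(.022,-.065); go([*q,.27],label="over"); 
E
```

```text
t 19.65 cmd [0.6066 0.1831 0.0266] meas [0.6072 0.1834 0.0282] [-180.    -0.    -7.9] F [-0.2 -1.4  2.8] open 0.0492
reset [0.6073 0.1834 0.0282] [-1.7998e+02 -5.0000e-02 -7.8800e+00] t 19.75
over shift cm [  0.65  35.   -24.18] turn [ 0. -0.  0.]
```

>>> move_arm(
  commands=[
    [4.0, 0, 0, -2, 0, 0, 0],
    [4.0, 0, 0, -6, 0, 0, 0],
    [4.0, 0, 0, -11, 0, 0, 0],
    [4.0, 0, 0.5, -16, 0, 0, 0],
    [4.0, 0.1, 3, -20, 0, 0, 0],
    [4.0, 0.1, 7, -23, 0, 0, 0],
    [4.0, 0.2, 11.5, -24.2, 0, 0, 0],
    [4.0, 0.3, 16, -24.2, 0, 0, 0],
  ],
)

```text
clock: 20.75
tool_pos: [0.5879, 0.0235, 0.2708]
orientation: [-179.9, -0.1, -7.9]
force: [0.6, -0.8, -1.4]
opening: 0.0492
```

>>> move_arm(
  commands=[
    [4.0, 0.1, 4.5, 0, 0, 0, 0],
    [4.0, 0.2, 9, 0, 0, 0, 0],
    [4.0, 0.2, 13, 0, 0, 0, 0],
    [4.0, 0.3, 16.5, 0, 0, 0, 0],
    [4.0, 0.3, 18.5, 0, 0, 0, 0],
    [4.0, 0.35, 19, 0, 0, 0, 0],
    [4.0, 0.35, 19, 0, 0, 0, 0],
    [4.0, 0.35, 19, 0, 0, 0, 0],
  ],
)

```text
clock: 21.75
tool_pos: [0.5655, -0.1634, 0.2694]
orientation: [-180.0, -0.0, -7.8]
force: [0.6, -0.6, -0.6]
opening: 0.0491
```

```bash
python3 - <<'E'
from p import *
upd([.3,16,-24.2,0,0,0]);upd([.35,19,0,0,0,0])
q=sh(.022,-.065); go([*q,.159],label="down")
s=snap("wrist"); cv2.imwrite("pics/r_w.png",s["frame"][:,:,::-1]); print(cups())
E
```

```text
t 21.75 cmd [0.5883 0.0245 0.2702] meas [ 0.5655 -0.1634  0.2694] [-180.    -0.    -7.8] F [ 0.6 -0.6 -0.6] open 0.0491
t 21.75 cmd [ 0.5657 -0.1642  0.2702] meas [ 0.5655 -0.1634  0.2694] [-180.    -0.    -7.8] F [ 0.6 -0.6 -0.6] open 0.0491
down shift cm [ 0.    0.   11.12] turn [ 0. -0.  0.]
[([237.9, 230.2], [0.4825, 0.3075]), ([279.8, 237.0], [0.4632, 0.1822]), ([262.8, 256.1], [0.4063, 0.2316])]
```

View pics/r_w.png

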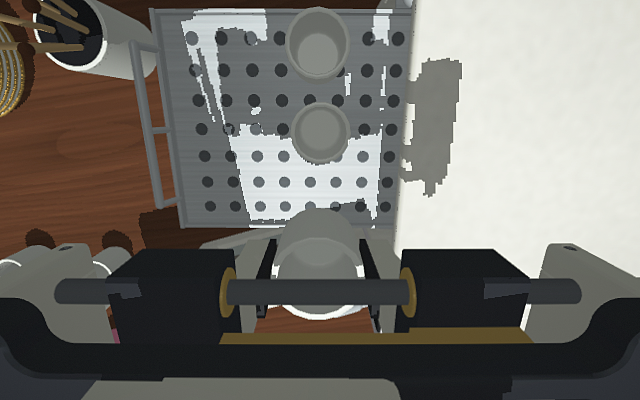

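```bash
python3 - <<'E'
from p import *
s=snap("wrist")
print(proj(s,[[*sh(-.125,-.102),.138],[*sh(-.125,.102),.141],[*sh(-.132,-.074),.164],[*ov(-.011,-.115),.205],[*sh(.022,0),.185],[*sh(.022,-.065),.13]]).round(1))
crop(s,120,0,420,260,2.6,"r2_w.png")
E
```

```text
[[182.2 226.3]
 [148.2   7.1]
 [158.8 209.6]
 [376.9 270. ]
 [319.4 132. ]
 [318.9 191.2]]
```

View pics/r2_w.png

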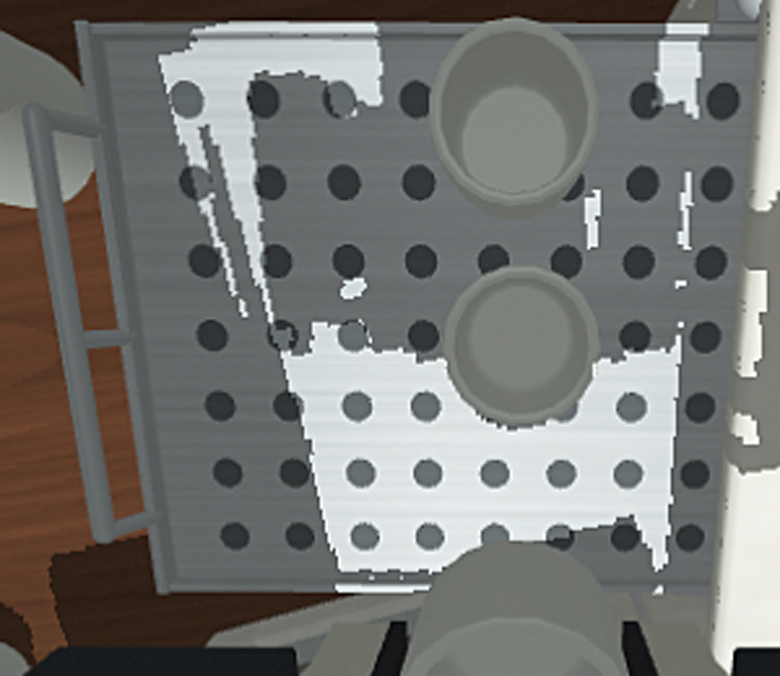

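The predicted shelf corner (182,226) matches the picture, so I'll lower C.

>>> move_arm(
  commands=[
    [4.0, 0, 0, 2, 0, 0, 0],
    [4.0, 0, 0, 5, 0, 0, 0],
    [4.0, 0, 0, 8, 0, 0, 0],
    [4.0, 0, 0, 9.8, 0, 0, 0],
    [4.0, 0, 0, 10.6, 0, 0, 0],
    [4.0, 0, 0, 10.9, 0, 0, 0],
    [4.0, 0, 0, 11, 0, 0, 0],
    [4.0, 0, 0, 11.1, 0, 0, 0],
  ],
)

```text
clock: 22.9
tool_pos: [0.5657, -0.1642, 0.1591]
orientation: [-180.0, -0.1, -7.9]
force: [-1.0, 0.3, -0.8]
opening: 0.0492
```

>>> move_arm(
  commands=[
    [4.0, 0, 0, 0.1, 0, 0, 0],
    [4.0, 0, 0, 0.1, 0, 0, 0],
    [5.9, 0, 0, 0.1, 0, 0, 0],
    [5.9, 0, 0, 0.1, 0, 0, 0],
    [5.9, 0, 0, 0.1, 0, 0, 0],
    [5.9, 0, 0, -1.5, 0, 0, 0],
    [5.9, 0, 0, -5, 0, 0, 0],
    [5.9, 0, 0, -10, 0, 0, 0],
  ],
)

```text
clock: 23.9
tool_pos: [0.5646, -0.1642, 0.2595]
orientation: [180.0, 0.1, -7.9]
force: [1.5, 0.0, 0.5]
opening: 0.0596
```

```bash
python3 - <<'E'
from p import *
upd([0,0,11.1,0,0,0]);upd([0,0,-10,0,0,0])
s=snap("wrist"); cv2.imwrite("pics/t_w.png",s["frame"][:,:,::-1]); print(cups())
go([.4825,.3077,.25],label="D")
E
```

```text
t 23.9 cmd [ 0.5657 -0.1642  0.1592] meas [ 0.5646 -0.1642  0.2595] [ 1.8e+02  1.0e-01 -7.9e+00] F [1.5 0.  0.5] open 0.0596
t 23.9 cmd [ 0.5657 -0.1642  0.2592] meas [ 0.5646 -0.1642  0.2595] [ 1.8e+02  1.0e-01 -7.9e+00] F [1.5 0.  0.5] open 0.0596
[([237.9, 230.3], [0.4825, 0.3076]), ([279.7, 237.0], [0.463, 0.1825]), ([262.8, 256.1], [0.4063, 0.2316])]
D shift cm [-14.71 -45.6    0.92] turn [ 0. -0.  0.]
```

View pics/t_w.png

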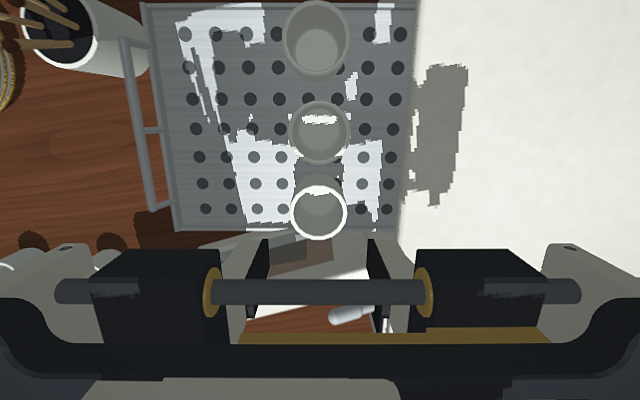

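Back row done. D is next.

>>> move_arm(
  commands=[
    [5.9, -0.8, -2.5, 0, 0, 0, 0],
    [5.9, -2.3, -7, 0, 0, 0, 0],
    [7.2, -3.9, -12, 0, 0, 0, 0],
    [7.2, -5.5, -17, 0, 0, 0, 0],
    [7.2, -7.1, -22, 0, 0, 0, 0],
    [7.2, -8.7, -27, 0, 0, 0, 0],
    [7.2, -10.3, -32, 0, 0, 0, 0],
    [7.2, -11.9, -37, 0, 0, 0, 0],
  ],
)

```text
clock: 25.0
tool_pos: [0.4979, 0.2204, 0.2598]
orientation: [-179.9, -0.1, -7.9]
force: [0.8, -0.7, 1.3]
opening: 0.0718
```

>>> move_arm(
  commands=[
    [7.2, -1.3, -4, 0, 0, 0, 0],
    [7.2, -2.5, -7.6, 0, 0, 0, 0],
    [7.2, -2.8, -8.6, 2, 0, 0, 0],
    [7.2, -2.8, -8.6, 6, 0, 0, 0],
    [7.2, -2.8, -8.6, 10, 0, 0, 0],
    [7.2, -2.8, -8.6, 13, 0, 0, 0],
    [7.2, -2.8, -8.6, 14, 0, 0, 0],
    [7.2, -2.8, -8.6, 14, 0, 0, 0],
  ],
)

```text
clock: 26.0
tool_pos: [0.4826, 0.3078, 0.119]
orientation: [180.0, -0.0, -7.9]
force: [0.2, 0.6, 0.9]
opening: 0.0718
```

```bash
python3 - <<'E'
from p import *
upd([-11.9,-37,0,0,0,0]);upd([-2.8,-8.6,14,0,0,0]); chk("u_w.png")
E
```

```text
t 26.0 cmd [0.4986 0.2186 0.2592] meas [0.4826 0.3078 0.119 ] [180.   -0.   -7.9] F [0.2 0.6 0.9] open 0.0718
t 26.0 cmd [0.4826 0.3076 0.1192] meas [0.4826 0.3078 0.119 ] [180.   -0.   -7.9] F [0.2 0.6 0.9] open 0.0718
pred crop px [356. 147.]
down shift cm [ 0.   -0.    9.12] turn [ 0. -0.  0.]
```

View pics/u_w.png

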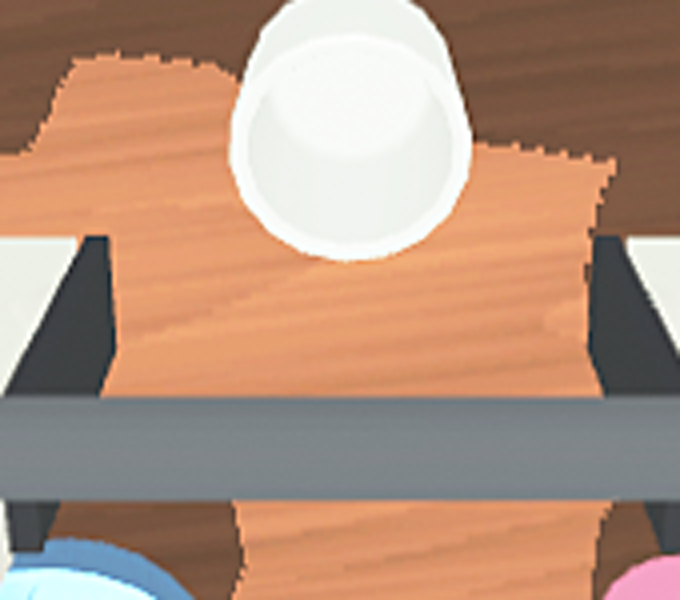

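D is centred. Grasping.

>>> move_arm(
  commands=[
    [7.2, 0, 0, 3, 0, 0, 0],
    [7.2, 0, 0, 6, 0, 0, 0],
    [7.2, 0, 0, 8.5, 0, 0, 0],
    [7.2, 0, 0, 9.1, 0, 0, 0],
    [7.2, 0, 0, 9.1, 0, 0, 0],
    [4.0, 0, 0, 9.1, 0, 0, 0],
    [4.0, 0, 0, 9.1, 0, 0, 0],
    [4.0, 0, 0, 9.1, 0, 0, 0],
  ],
)

```text
clock: 27.05
tool_pos: [0.4826, 0.308, 0.0281]
orientation: [-179.9, -0.0, -7.9]
force: [-0.2, 0.8, 2.9]
opening: 0.0488
```

```bash
python3 - <<'E'
from p import *
upd([0,0,9.1,0,0,0]); 
q=sh(-.07,.065); go([*q,.27],label="over"); 
E
```

```text
t 27.05 cmd [0.4826 0.3076 0.0282] meas [0.4826 0.308  0.0281] [-179.9   -0.    -7.9] F [-0.2  0.8  2.9] open 0.0488
over shift cm [ 27.7   36.41 -24.18] turn [ 0. -0.  0.]
```

>>> move_arm(
  commands=[
    [4.0, 0, 0, -2, 0, 0, 0],
    [4.0, 0, 0, -6, 0, 0, 0],
    [4.0, 0, 0, -11, 0, 0, 0],
    [4.0, 0.3, 0.4, -16, 0, 0, 0],
    [4.0, 1.5, 2, -20, 0, 0, 0],
    [4.0, 4, 5.2, -23, 0, 0, 0],
    [4.0, 6.8, 9, -24.2, 0, 0, 0],
    [4.0, 9.8, 12.9, -24.2, 0, 0, 0],
  ],
)

```text
clock: 28.05
tool_pos: [0.5624, 0.1655, 0.2711]
orientation: [-179.9, -0.1, -7.8]
force: [0.6, 0.4, -1.0]
opening: 0.0486
```

>>> move_arm(
  commands=[
    [4.0, 3, 4, 0, 0, 0, 0],
    [4.0, 6, 8, 0, 0, 0, 0],
    [4.0, 9, 12, 0, 0, 0, 0],
    [4.0, 12, 15.8, 0, 0, 0, 0],
    [4.0, 14.7, 19.3, 0, 0, 0, 0],
    [4.0, 16.8, 22, 0, 0, 0, 0],
    [4.0, 17.9, 23.5, 0, 0, 0, 0],
    [4.0, 17.9, 23.5, 0, 0, 0, 0],
  ],
)

```text
clock: 29.05
tool_pos: [0.7066, -0.0918, 0.2686]
orientation: [180.0, 0.1, -8.0]
force: [-1.1, 0.1, -0.4]
opening: 0.049
```

```bash
python3 - <<'E'
from p import *
upd([9.8,12.9,-24.2,0,0,0]);upd([17.9,23.5,0,0,0,0])
q=sh(-.07,.065); go([*q,.159],label="down")
s=snap("wrist"); cv2.imwrite("pics/v_w.png",s["frame"][:,:,::-1]); print(cups())
print(proj(s,[[*sh(-.132,.074),.164],[*sh(-.132,-.074),.164]]))
E
```

```text
t 29.05 cmd [0.562  0.1664 0.2702] meas [ 0.7066 -0.0918  0.2686] [ 1.8e+02  1.0e-01 -8.0e+00] F [-1.1  0.1 -0.4] open 0.049
t 29.05 cmd [ 0.7071 -0.0909  0.2702] meas [ 0.7066 -0.0918  0.2686] [ 1.8e+02  1.0e-01 -8.0e+00] F [-1.1  0.1 -0.4] open 0.049
down shift cm [0.000e+00 1.000e-02 1.112e+01] turn [ 0. -0.  0.]
[([303.7, 221.7], [0.509, 0.112]), ([336.2, 259.4], [0.3977, 0.0145]), ([262.8, 256.2], [0.4061, 0.2317])]
[[250.99870044 191.82916454]
 [260.87763724 322.25220766]]
```

View pics/v_w.png

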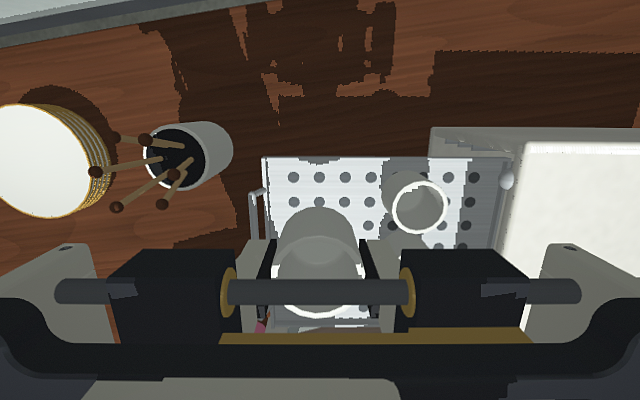

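Cup E has been knocked from (0.463,0.182) to about (0.509,0.112), so I'll re-measure it later. I'm shifting D's slot 3 mm away from the rail and lowering.

>>> move_arm(
  commands=[
    [4.0, 0, 0.3, 2, 0, 0, 0],
    [4.0, 0, 0.3, 5, 0, 0, 0],
    [4.0, 0, 0.3, 8, 0, 0, 0],
    [4.0, 0, 0.3, 9.8, 0, 0, 0],
    [4.0, 0, 0.3, 10.6, 0, 0, 0],
    [4.0, 0, 0.3, 10.9, 0, 0, 0],
    [4.0, 0, 0.3, 11, 0, 0, 0],
    [4.0, 0, 0.3, 11.1, 0, 0, 0],
  ],
)

```text
clock: 30.15
tool_pos: [0.7067, -0.0939, 0.1593]
orientation: [-180.0, -0.1, -7.9]
force: [0.1, -0.3, -1.0]
opening: 0.0488
```

>>> move_arm(
  commands=[
    [4.0, 0, 0, 0.1, 0, 0, 0],
    [4.0, 0, 0, 0.1, 0, 0, 0],
    [5.9, 0, 0, 0.1, 0, 0, 0],
    [5.9, 0, 0, 0.1, 0, 0, 0],
    [5.9, 0, 0, 0.1, 0, 0, 0],
    [5.9, 0, 0, -1.5, 0, 0, 0],
    [5.9, 0, 0, -5, 0, 0, 0],
    [5.9, 0, 0, -10, 0, 0, 0],
  ],
)

```text
clock: 31.15
tool_pos: [0.7056, -0.094, 0.2593]
orientation: [180.0, 0.1, -7.9]
force: [0.5, 0.9, 0.2]
opening: 0.0586
```

```bash
python3 - <<'E'
from p import *
upd([0,.3,11.1,0,0,0]);upd([0,0,-10,0,0,0])
s=snap("wrist"); cv2.imwrite("pics/w_w.png",s["frame"][:,:,::-1]); 
s=snap("top"); print(cups(s)); crop(s,200,150,440,300,3.3,"w_t.png")
E
```

```text
t 31.15 cmd [ 0.7067 -0.0939  0.1592] meas [ 0.7056 -0.094   0.2593] [ 1.8e+02  1.0e-01 -7.9e+00] F [0.5 0.9 0.2] open 0.0586
t 31.15 cmd [ 0.7067 -0.0939  0.2592] meas [ 0.7056 -0.094   0.2593] [ 1.8e+02  1.0e-01 -7.9e+00] F [0.5 0.9 0.2] open 0.0586
[([262.7, 256.2], [0.4061, 0.2317])]
```

View pics/w_w.png

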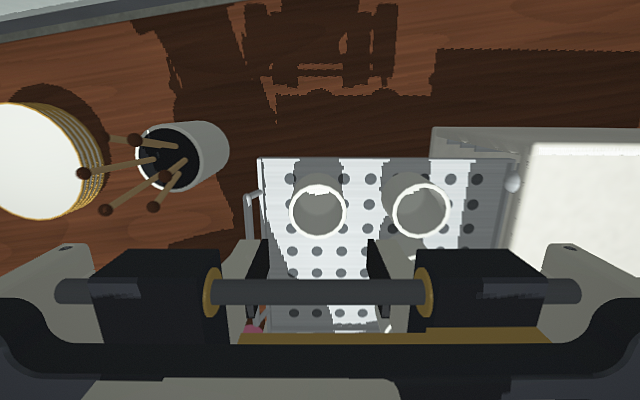

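View pics/w_t.png

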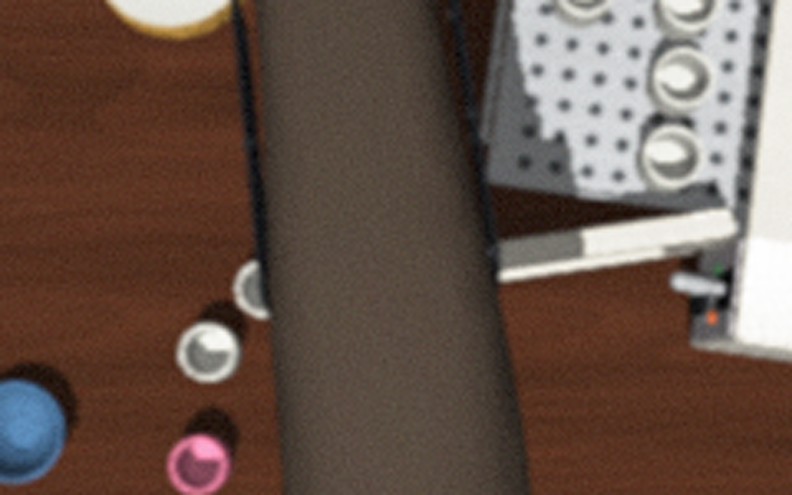

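Four cups are on the shelf. E was only hidden by the arm and sits unmoved at (280,237); the earlier reading was a fleck of the arm.

```bash
python3 - <<'E'
from p import *
go([.463,.1823,.25],label="E")
E
```

```text
E shift cm [-27.93 -24.01   0.92] turn [ 0. -0.  0.]
```

>>> move_arm(
  commands=[
    [5.9, -2, -1.7, 0, 0, 0, 0],
    [5.9, -5.5, -4.7, 0, 0, 0, 0],
    [7.2, -9.3, -8, 0, 0, 0, 0],
    [7.2, -13.2, -11.3, 0, 0, 0, 0],
    [7.2, -17, -14.6, 0, 0, 0, 0],
    [7.2, -20.8, -17.9, 0, 0, 0, 0],
    [7.2, -24.6, -21.1, 0, 0, 0, 0],
    [7.2, -27.9, -24, 0, 0, 0, 0],
  ],
)

```text
clock: 32.25
tool_pos: [0.4619, 0.1833, 0.2599]
orientation: [-179.9, -0.1, -7.9]
force: [-0.0, 0.2, 0.3]
opening: 0.0718
```

>>> move_arm(
  commands=[
    [7.2, 0, 0, 0, 0, 0, 0],
    [7.2, 0, 0, 2, 0, 0, 0],
    [7.2, 0, 0, 6, 0, 0, 0],
    [7.2, 0, 0, 10, 0, 0, 0],
    [7.2, 0, 0, 13, 0, 0, 0],
    [7.2, 0, 0, 14, 0, 0, 0],
    [7.2, 0, 0, 14, 0, 0, 0],
    [7.2, 0, 0, 14, 0, 0, 0],
  ],
)

```text
clock: 33.25
tool_pos: [0.4638, 0.1826, 0.1198]
orientation: [-179.9, -0.1, -7.9]
force: [-0.5, 0.3, 0.1]
opening: 0.0721
```

```bash
python3 - <<'E'
from p import *
upd([-27.9,-24,0,0,0,0]);upd([0,0,14,0,0,0]); chk("x_w.png")
E
```

```text
t 33.25 cmd [0.4632 0.1821 0.2592] meas [0.4638 0.1826 0.1198] [-1.799e+02 -1.000e-01 -7.900e+00] F [-0.5  0.3  0.1] open 0.0721
t 33.25 cmd [0.4632 0.1821 0.1192] meas [0.4638 0.1826 0.1198] [-1.799e+02 -1.000e-01 -7.900e+00] F [-0.5  0.3  0.1] open 0.0721
pred crop px [358. 148.]
down shift cm [ 0.   -0.    9.12] turn [ 0. -0.  0.]
```

View pics/x_w.png

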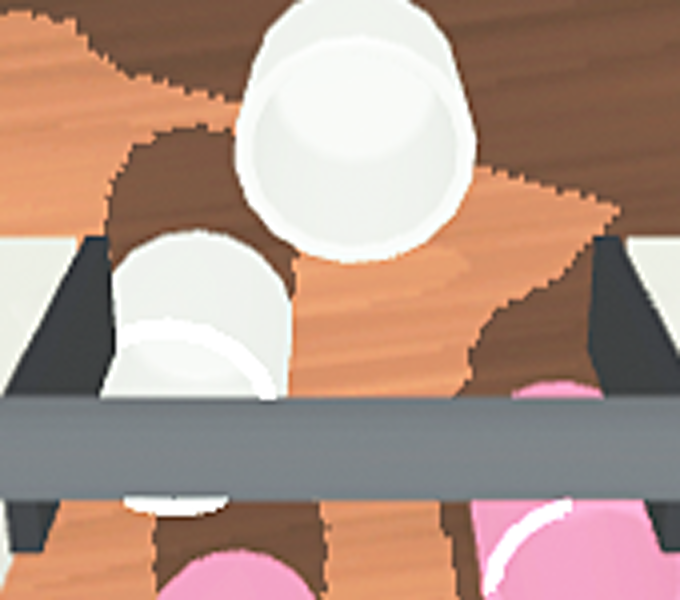

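E is centred and the neighbouring cups are clear of the fingers. Grasping.

>>> move_arm(
  commands=[
    [7.2, 0, 0, 3, 0, 0, 0],
    [7.2, 0, 0, 6, 0, 0, 0],
    [7.2, 0, 0, 8.5, 0, 0, 0],
    [7.2, 0, 0, 9.1, 0, 0, 0],
    [7.2, 0, 0, 9.1, 0, 0, 0],
    [4.0, 0, 0, 9.1, 0, 0, 0],
    [4.0, 0, 0, 9.1, 0, 0, 0],
    [4.0, 0, 0, 9.1, 0, 0, 0],
  ],
)

```text
clock: 34.3
tool_pos: [0.4631, 0.1823, 0.028]
orientation: [-180.0, -0.0, -7.9]
force: [-0.3, -1.0, 4.7]
opening: 0.0484
```

```bash
python3 - <<'E'
from p import *
upd([0,0,9.1,0,0,0]); 
q=sh(-.067,0); go([*q,.27],label="over"); 
E
```

```text
t 34.3 cmd [0.4632 0.1821 0.0282] meas [0.4631 0.1823 0.028 ] [-180.    -0.    -7.9] F [-0.3 -1.   4.7] open 0.0484
over shift cm [ 21.4   24.01 -24.18] turn [ 0. -0.  0.]
```

>>> move_arm(
  commands=[
    [4.0, 0, 0, -2, 0, 0, 0],
    [4.0, 0, 0, -6, 0, 0, 0],
    [4.0, 0, 0, -11, 0, 0, 0],
    [4.0, 0.3, 0.3, -16, 0, 0, 0],
    [4.0, 1.5, 1.7, -20, 0, 0, 0],
    [4.0, 3.8, 4.3, -23, 0, 0, 0],
    [4.0, 6.7, 7.5, -24.2, 0, 0, 0],
    [4.0, 9.9, 11.1, -24.2, 0, 0, 0],
  ],
)

```text
clock: 35.3
tool_pos: [0.5466, 0.0579, 0.2712]
orientation: [-179.9, -0.1, -7.8]
force: [0.4, 0.6, -1.6]
opening: 0.0479
```

>>> move_arm(
  commands=[
    [4.0, 3.2, 3.6, 0, 0, 0, 0],
    [4.0, 6.2, 7, 0, 0, 0, 0],
    [4.0, 9, 10, 0, 0, 0, 0],
    [4.0, 10.8, 12.1, 0, 0, 0, 0],
    [4.0, 11.5, 12.9, 0, 0, 0, 0],
    [4.0, 11.5, 12.9, 0.5, 0, 0, 0],
    [4.0, 11.5, 12.9, 3, 0, 0, 0],
    [4.0, 11.5, 12.9, 5, 0, 0, 0],
  ],
)

```text
clock: 36.3
tool_pos: [0.641, -0.0838, 0.2186]
orientation: [-180.0, 0.0, -7.8]
force: [-0.1, 0.0, -0.2]
opening: 0.048
```

```bash
python3 - <<'E'
from p import *
upd([9.9,11.1,-24.2,0,0,0]);upd([11.5,12.9,5,0,0,0])
q=sh(-.067,0); go([*q,.159],label="down")
s=snap("wrist"); cv2.imwrite("pics/y_w.png",s["frame"][:,:,::-1]);
E
```

```text
t 36.3 cmd [0.5461 0.0586 0.2702] meas [ 0.641  -0.0838  0.2186] [-180.     0.    -7.8] F [-0.1  0.  -0.2] open 0.048
t 36.3 cmd [ 0.6423 -0.085   0.2202] meas [ 0.641  -0.0838  0.2186] [-180.     0.    -7.8] F [-0.1  0.  -0.2] open 0.048
down shift cm [0.   0.01 6.12] turn [ 0. -0.  0.]
```

View pics/y_w.png

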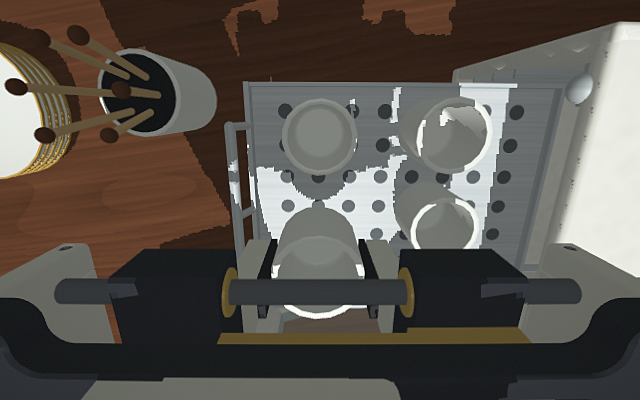

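>>> move_arm(
  commands=[
    [4.0, 0, 0, 2, 0, 0, 0],
    [4.0, 0, 0, 4, 0, 0, 0],
    [4.0, 0, 0, 5.2, 0, 0, 0],
    [4.0, 0, 0, 5.7, 0, 0, 0],
    [4.0, 0, 0, 5.9, 0, 0, 0],
    [4.0, 0, 0, 6.0, 0, 0, 0],
    [4.0, 0, 0, 6.1, 0, 0, 0],
    [4.0, 0, 0, 6.1, 0, 0, 0],
  ],
)

```text
clock: 37.35
tool_pos: [0.6419, -0.0851, 0.1586]
orientation: [-180.0, -0.0, -7.9]
force: [-0.5, -0.8, -1.1]
opening: 0.048
```

>>> move_arm(
  commands=[
    [4.0, 0, 0, 0.1, 0, 0, 0],
    [4.0, 0, 0, 0.1, 0, 0, 0],
    [5.9, 0, 0, 0.1, 0, 0, 0],
    [5.9, 0, 0, 0.1, 0, 0, 0],
    [5.9, 0, 0, 0.1, 0, 0, 0],
    [5.9, 0, 0, -1.5, 0, 0, 0],
    [5.9, 0, 0, -5, 0, 0, 0],
    [5.9, 0, 0, -10, 0, 0, 0],
  ],
)

```text
clock: 38.35
tool_pos: [0.6412, -0.0851, 0.2594]
orientation: [180.0, 0.1, -7.9]
force: [0.9, 0.6, 0.9]
opening: 0.0587
```

```bash
python3 - <<'E'
from p import *
upd([0,0,6.1,0,0,0]);upd([0,0,-10,0,0,0])
s=snap("wrist"); cv2.imwrite("pics/z_w.png",s["frame"][:,:,::-1]); 
s=snap("top"); print(cups(s)); go([.4063,.2318,.25],label="F")
E
```

```text
t 38.35 cmd [ 0.6423 -0.085   0.1592] meas [ 0.6412 -0.0851  0.2594] [ 1.8e+02  1.0e-01 -7.9e+00] F [0.9 0.6 0.9] open 0.0587
t 38.35 cmd [ 0.6423 -0.085   0.2592] meas [ 0.6412 -0.0851  0.2594] [ 1.8e+02  1.0e-01 -7.9e+00] F [0.9 0.6 0.9] open 0.0587
[([262.8, 256.2], [0.4062, 0.2316])]
F shift cm [-27.72 -28.14   0.92] turn [ 0. -0.  0.]
```

View pics/z_w.png

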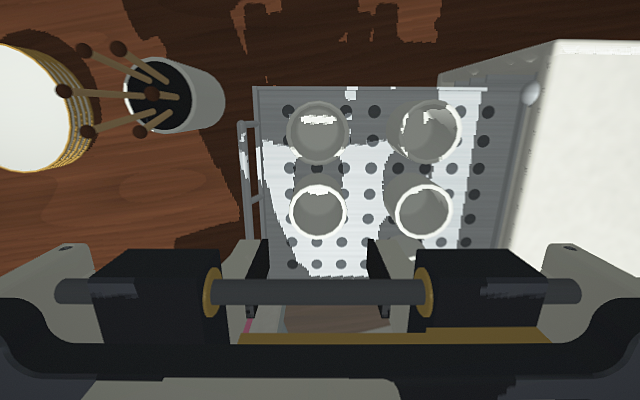

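Five are placed. The last one is F.

>>> move_arm(
  commands=[
    [5.9, -2, -2, 0, 0, 0, 0],
    [5.9, -5.5, -5.6, 0, 0, 0, 0],
    [7.2, -9.2, -9.3, 0, 0, 0, 0],
    [7.2, -13, -13.2, 0, 0, 0, 0],
    [7.2, -16.8, -17, 0, 0, 0, 0],
    [7.2, -20.6, -20.9, 0, 0, 0, 0],
    [7.2, -24.4, -24.8, 0, 0, 0, 0],
    [7.2, -27.7, -28.1, 0, 0, 0, 0],
  ],
)

```text
clock: 39.45
tool_pos: [0.405, 0.2329, 0.2598]
orientation: [-179.9, -0.1, -7.9]
force: [0.1, 0.9, 0.5]
opening: 0.0718
```

>>> move_arm(
  commands=[
    [7.2, 0, 0, 0, 0, 0, 0],
    [7.2, 0, 0, 2, 0, 0, 0],
    [7.2, 0, 0, 6, 0, 0, 0],
    [7.2, 0, 0, 10, 0, 0, 0],
    [7.2, 0, 0, 13, 0, 0, 0],
    [7.2, 0, 0, 14, 0, 0, 0],
    [7.2, 0, 0, 14, 0, 0, 0],
    [7.2, 0, 0, 14, 0, 0, 0],
  ],
)

```text
clock: 40.45
tool_pos: [0.4069, 0.232, 0.1198]
orientation: [-179.9, -0.1, -7.9]
force: [0.3, -0.1, 0.2]
opening: 0.0722
```

```bash
python3 - <<'E'
from p import *
upd([-27.7,-28.1,0,0,0,0]);upd([0,0,14,0,0,0]); chk("aa_w.png")
E
```

```text
t 40.45 cmd [0.4065 0.2314 0.2592] meas [0.4069 0.232  0.1198] [-1.799e+02 -1.000e-01 -7.900e+00] F [ 0.3 -0.1  0.2] open 0.0722
t 40.45 cmd [0.4065 0.2314 0.1192] meas [0.4069 0.232  0.1198] [-1.799e+02 -1.000e-01 -7.900e+00] F [ 0.3 -0.1  0.2] open 0.0722
pred crop px [359. 148.]
down shift cm [ 0.   -0.    9.12] turn [ 0. -0.  0.]
```

View pics/aa_w.png

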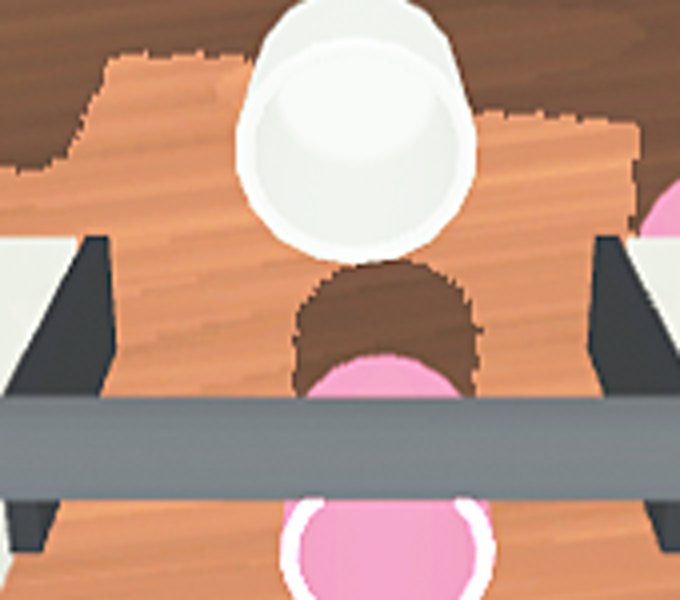

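The cup is centred. A pink cup is near the right finger, so I'll check its clearance first.

```bash
python3 - <<'E'
from p import *
s=snap("side"); h=cv2.cvtColor(s["frame"],cv2.COLOR_RGB2HSV); m=((h[:,:,0]>150)&(h[:,:,1]>90)&(h[:,:,2]>40)).astype(np.uint8)
n,l,st,c=cv2.connectedComponentsWithStats(m)
f=np.array(load()["p"][:2])
for i in range(1,n):
    if st[i,4]>100:
        q=plane(s,[c[i]],.03)[0][:2]; d=q-f; print(c[i],q,"jaw",d@EX,"lat",d@EY)
E
```

```text
[355.82897862 294.05700713] [0.34399908 0.14378918] jaw 0.09534113175146468 lat -0.04982205227486616
[345.42881072 327.86097152] [0.3070151  0.23493802] jaw 0.010140593189269551 lat -0.0989829419406085
```

Clear: the nearest pink wall is more than 30 mm from the finger. Grasping F.

>>> move_arm(
  commands=[
    [7, 0, 0, 3, 0, 0, 0],
    [7, 0, 0, 6, 0, 0, 0],
    [7, 0, 0, 8.5, 0, 0, 0],
    [7, 0, 0, 9.1, 0, 0, 0],
    [7, 0, 0, 9.1, 0, 0, 0],
    [4.0, 0, 0, 9.1, 0, 0, 0],
    [4.0, 0, 0, 9.1, 0, 0, 0],
    [4.0, 0, 0, 9.1, 0, 0, 0],
  ],
)

```text
clock: 41.55
tool_pos: [0.4063, 0.2316, 0.0281]
orientation: [-180.0, -0.0, -7.9]
force: [-0.1, -1.5, 5.1]
opening: 0.0487
```

```bash
python3 - <<'E'
from p import *
upd([0,0,9.1,0,0,0]); 
q=sh(-.067,-.065); go([*q,.27],label="over"); 
E
```

```text
t 41.55 cmd [0.4065 0.2314 0.0282] meas [0.4063 0.2316 0.0281] [-180.    -0.    -7.9] F [-0.1 -1.5  5.1] open 0.0487
over shift cm [ 21.2   28.1  -24.18] turn [ 0. -0.  0.]
```

>>> move_arm(
  commands=[
    [4.0, 0, 0, -2, 0, 0, 0],
    [4.0, 0, 0, -6, 0, 0, 0],
    [4.0, 0, 0, -11, 0, 0, 0],
    [4.0, 0.3, 0.4, -16, 0, 0, 0],
    [4.0, 1.5, 2, -20, 0, 0, 0],
    [4.0, 3.7, 4.9, -23, 0, 0, 0],
    [4.0, 6.4, 8.5, -24.2, 0, 0, 0],
    [4.0, 9.3, 12.3, -24.2, 0, 0, 0],
  ],
)

```text
clock: 42.55
tool_pos: [0.482, 0.096, 0.271]
orientation: [-179.9, -0.1, -7.8]
force: [0.2, 1.2, -1.4]
opening: 0.0489
```

>>> move_arm(
  commands=[
    [4.0, 3, 4, 0, 0, 0, 0],
    [4.0, 6, 8, 0, 0, 0, 0],
    [4.0, 8.8, 11.7, 0, 0, 0, 0],
    [4.0, 10.9, 14.5, 0, 0, 0, 0],
    [4.0, 11.9, 15.8, 0, 0, 0, 0],
    [4.0, 11.9, 15.8, 0.5, 0, 0, 0],
    [4.0, 11.9, 15.8, 3, 0, 0, 0],
    [4.0, 11.9, 15.8, 5, 0, 0, 0],
  ],
)

```text
clock: 43.55
tool_pos: [0.5766, -0.0749, 0.2185]
orientation: [-180.0, 0.0, -7.9]
force: [-0.0, 0.1, -1.2]
opening: 0.0493
```

```bash
python3 - <<'E'
from p import *
upd([9.3,12.3,-24.2,0,0,0]);upd([11.9,15.8,5,0,0,0])
q=sh(-.067,-.065); go([*q,.159],label="down")
s=snap("wrist"); cv2.imwrite("pics/bb_w.png",s["frame"][:,:,::-1]);
E
```

```text
t 43.55 cmd [0.4817 0.0968 0.2702] meas [ 0.5766 -0.0749  0.2185] [-180.     0.    -7.9] F [-0.   0.1 -1.2] open 0.0493
t 43.55 cmd [ 0.5779 -0.076   0.2202] meas [ 0.5766 -0.0749  0.2185] [-180.     0.    -7.9] F [-0.   0.1 -1.2] open 0.0493
down shift cm [0.   0.   6.12] turn [ 0. -0.  0.]
```

View pics/bb_w.png

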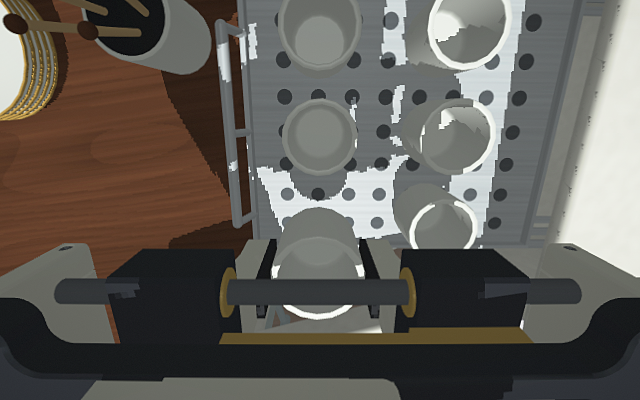

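>>> move_arm(
  commands=[
    [4.0, 0, 0, 2, 0, 0, 0],
    [4.0, 0, 0, 4, 0, 0, 0],
    [4.0, 0, 0, 5.2, 0, 0, 0],
    [4.0, 0, 0, 5.7, 0, 0, 0],
    [4.0, 0, 0, 5.9, 0, 0, 0],
    [4.0, 0, 0, 6.0, 0, 0, 0],
    [4.0, 0, 0, 6.1, 0, 0, 0],
    [4.0, 0, 0, 6.1, 0, 0, 0],
  ],
)

```text
clock: 44.6
tool_pos: [0.5775, -0.0761, 0.1586]
orientation: [-180.0, -0.0, -7.9]
force: [-1.0, 0.4, -1.0]
opening: 0.0491
```

>>> move_arm(
  commands=[
    [4.0, 0, 0, 0.1, 0, 0, 0],
    [4.0, 0, 0, 0.1, 0, 0, 0],
    [5.9, 0, 0, 0.1, 0, 0, 0],
    [5.9, 0, 0, 0.1, 0, 0, 0],
    [5.9, 0, 0, 0.1, 0, 0, 0],
    [5.9, 0, 0, -1.5, 0, 0, 0],
    [5.9, 0, 0, -5, 0, 0, 0],
    [5.9, 0, 0, -10, 0, 0, 0],
  ],
)

```text
clock: 45.6
tool_pos: [0.5768, -0.0761, 0.2596]
orientation: [180.0, 0.1, -7.9]
force: [1.4, 0.5, 0.4]
opening: 0.0587
```

```bash
python3 - <<'E'
from p import *
upd([0,0,6.1,0,0,0]);upd([0,0,-10,0,0,0])
s=snap("wrist"); cv2.imwrite("pics/cc_w.png",s["frame"][:,:,::-1]); 
s=snap("top"); print(cups(s));crop(s,320,110,560,285,3,"cc_t.png")
s=snap("side"); crop(s,260,60,480,250,3,"cc_s.png")
E
```

```text
t 45.6 cmd [ 0.5779 -0.076   0.1592] meas [ 0.5768 -0.0761  0.2596] [ 1.8e+02  1.0e-01 -7.9e+00] F [1.4 0.5 0.4] open 0.0587
t 45.6 cmd [ 0.5779 -0.076   0.2592] meas [ 0.5768 -0.0761  0.2596] [ 1.8e+02  1.0e-01 -7.9e+00] F [1.4 0.5 0.4] open 0.0587
[]
```

View pics/cc_w.png

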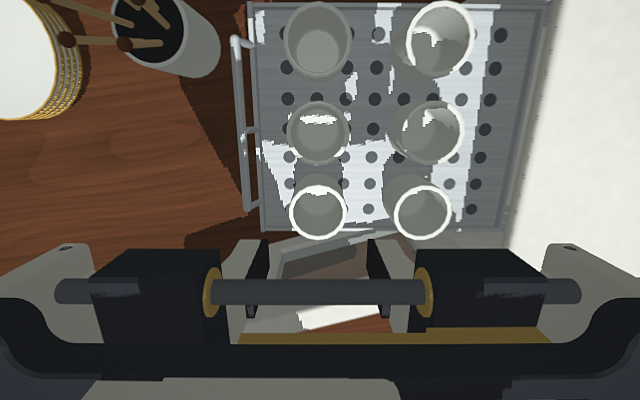

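View pics/cc_t.png

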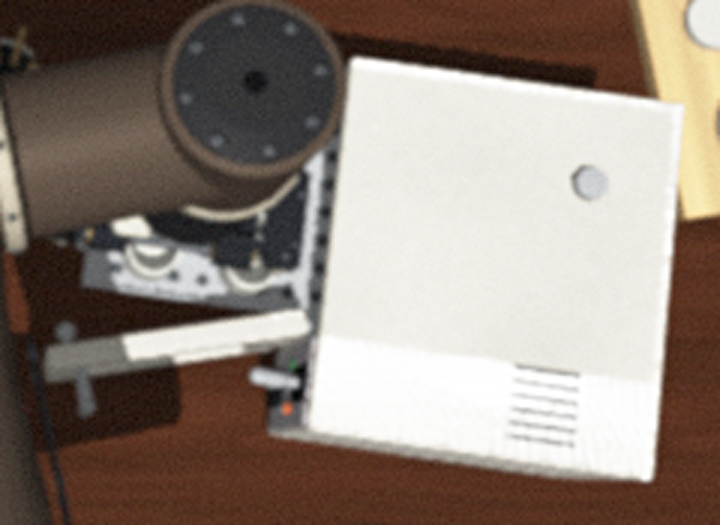

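View pics/cc_s.png

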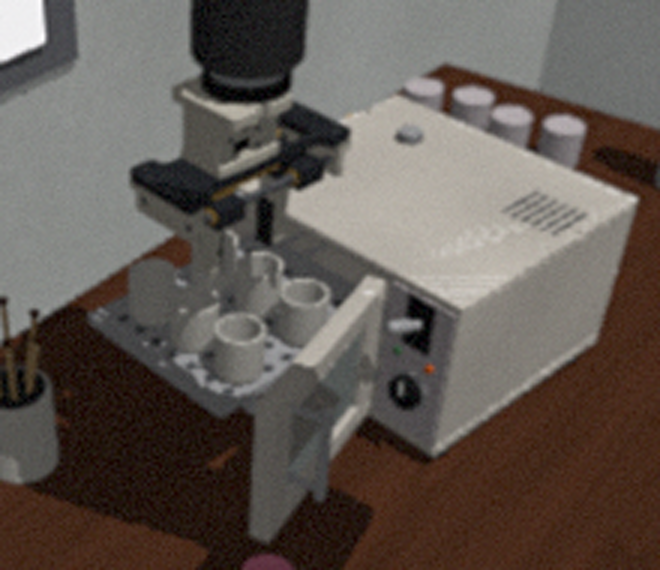

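All six cups stand upright on the shelf, three in the front row and three in the back. Next I'll push the rail with closed fingers, tip at z=0.153. That puts the gripper body at 0.219, above the 0.212 roof.

```bash
python3 - <<'E'
from p import *
reset()
q=ov(-.262,0); print(q); go([*q,.26],label="front"); go([*q,.153],label="front low")
E
```

```text
reset [ 0.5778 -0.076   0.2599] [-1.7996e+02 -6.0000e-02 -7.9000e+00] t 45.85
[0.65771047 0.02591348]
front shift cm [ 6.520e+00 -1.119e+01 -1.000e-02] turn [-0.  0. -0.]
front low shift cm [  6.52 -11.19  10.69] turn [-0.  0. -0.]
```

>>> move_arm(
  commands=[
    [5.9, 1.5, -2.5, 0, 0, 0, 0],
    [5.9, 4, -6.5, 0, 0, 0, 0],
    [0, 6, -10.3, 0, 0, 0, 0],
    [0, 6.5, -11.2, 1, 0, 0, 0],
    [0, 6.5, -11.2, 3.5, 0, 0, 0],
    [0, 6.5, -11.2, 6, 0, 0, 0],
    [0, 6.5, -11.2, 7, 0, 0, 0],
    [0, 6.5, -11.2, 7, 0, 0, 0],
  ],
)

```text
clock: 46.85
tool_pos: [0.6568, 0.0258, 0.1876]
orientation: [179.9, 0.1, -7.9]
force: [0.0, -0.3, 0.2]
opening: 0.0047
```

```bash
python3 - <<'E'
from p import *
upd([6.5,-11.2,7,0,0,0]); q=ov(-.262,0); go([*q,.153],label="low")
s=snap("wrist"); cv2.imwrite("pics/dd_w.png",s["frame"][:,:,::-1])
s=snap("side"); crop(s,220,80,440,270,3,"dd_s.png")
E
```

```text
t 46.85 cmd [0.6576 0.026  0.1899] meas [0.6568 0.0258 0.1876] [ 1.799e+02  1.000e-01 -7.900e+00] F [ 0.  -0.3  0.2] open 0.0047
low shift cm [0.02 0.01 3.69] turn [-0.  0. -0.]
```

View pics/dd_w.png

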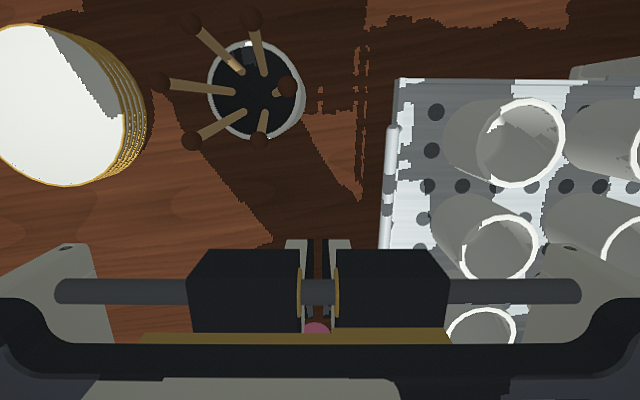

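View pics/dd_s.png

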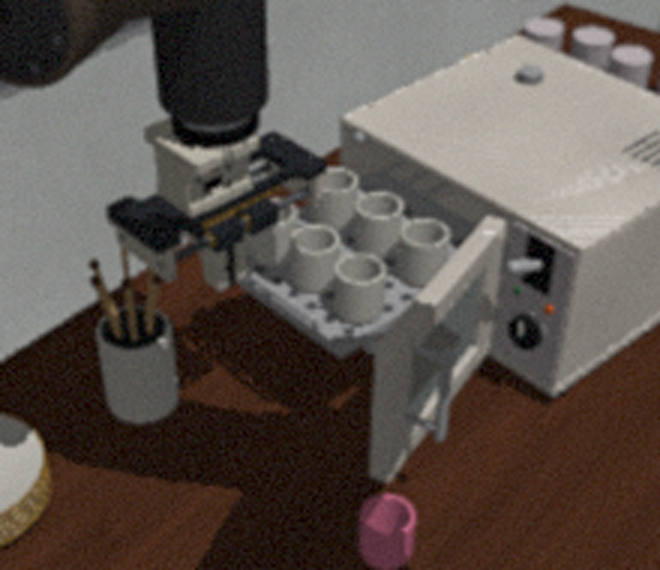

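There is about 18 mm clear between fingers and rail. I'll lower to 0.155 and creep to contact.

>>> move_arm(
  commands=[
    [0, 0, 0, 1.5, 0, 0, 0],
    [0, 0, 0, 3, 0, 0, 0],
    [0, 0, 0, 3.4, 0, 0, 0],
    [0, 0, 0.5, 3.4, 0, 0, 0],
    [0, 0, 1, 3.4, 0, 0, 0],
    [0, 0, 1.5, 3.4, 0, 0, 0],
    [0, 0, 2, 3.4, 0, 0, 0],
    [0, 0, 2.4, 3.4, 0, 0, 0],
  ],
)

```text
clock: 47.95
tool_pos: [0.654, 0.0018, 0.1546]
orientation: [-180.0, -0.0, -7.9]
force: [0.4, -0.7, 0.6]
opening: 0.0003
```

```bash
python3 - <<'E'
from p import *
upd([0,2.4,3.4,0,0,0]);
s=snap("wrist"); crop(s,250,60,450,260,3.2,"ee_w.png"); o=sensors.get_obs();d=o["tool_pos"][:2]-O; print("oven x,y of tcp",d@EX,d@EY,o["tool_pos"],o["force"])
E
```

```text
t 47.95 cmd [0.6543 0.0023 0.1559] meas [0.654  0.0018 0.1546] [-180.    -0.    -7.9] F [ 0.4 -0.7  0.6] open 0.0003
oven x,y of tcp -0.2372220937672598 -0.00048620538583157884 [0.65382329 0.00143756 0.15459726] [-1.1569622  -0.490067   -1.02737691]
```

View pics/ee_w.png

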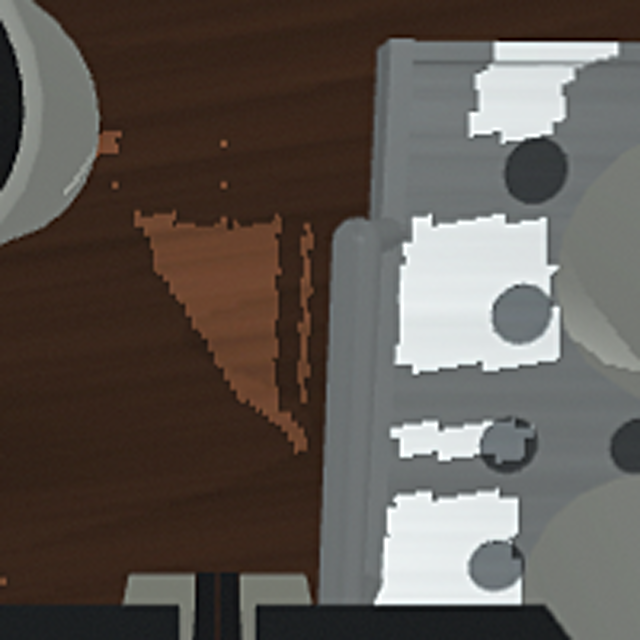

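Not touching yet. I'll push on with a slow ramp.

>>> move_arm(
  commands=[
    [0, 0, 0.3, 0, 0, 0, 0],
    [0, 0, 0.6, 0, 0, 0, 0],
    [0, 0, 0.9, 0, 0, 0, 0],
    [0, 0, 1.3, 0, 0, 0, 0],
    [0, 0, 1.8, 0, 0, 0, 0],
    [0, 0, 2.4, 0, 0, 0, 0],
    [0, 0, 3.1, 0, 0, 0, 0],
    [0, 0, 3.8, 0, 0, 0, 0],
  ],
)

```text
clock: 49.0
tool_pos: [0.6486, -0.036, 0.1545]
orientation: [180.0, -0.0, -7.9]
force: [0.4, 2.1, 1.4]
opening: 0.0006
```

```bash
python3 - <<'E'
from p import *
upd([0,3.8,0,0,0,0]);
s=snap("wrist"); cv2.imwrite("pics/ff_w.png",s["frame"][:,:,::-1]); o=sensors.get_obs();d=o["tool_pos"][:2]-O; print("oven x,y of tcp",d@EX,d@EY,o["tool_pos"],o["force"])
E
```

```text
t 49.0 cmd [ 0.649  -0.0354  0.1559] meas [ 0.6486 -0.036   0.1545] [180.   -0.   -7.9] F [0.4 2.1 1.4] open 0.0006
oven x,y of tcp -0.19856082285469814 -0.0005831412242275852 [ 0.6484135  -0.03684348  0.15444278] [ 0.60697271 -1.07231037  0.32722464]
```

View pics/ff_w.png

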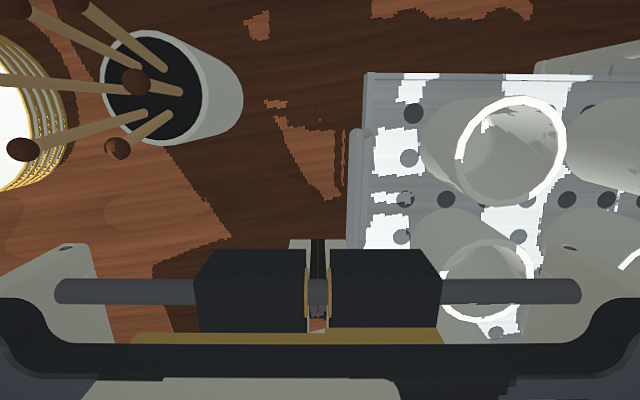

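The shelf is sliding with about 2 N. Continuing.

>>> move_arm(
  commands=[
    [0, 0, 0.4, 0, 0, 0, 0],
    [0, 0, 1.0, 0, 0, 0, 0],
    [0, 0, 1.8, 0, 0, 0, 0],
    [0, 0, 2.8, 0, 0, 0, 0],
    [0, 0, 3.9, 0, 0, 0, 0],
    [0, 0, 5.1, 0, 0, 0, 0],
    [0, 0, 6.3, 0, 0, 0, 0],
    [0, 0, 7.5, 0, 0, 0, 0],
  ],
)

```text
clock: 50.05
tool_pos: [0.6381, -0.1107, 0.1544]
orientation: [180.0, 0.0, -7.9]
force: [-1.4, 2.8, 0.1]
opening: 0.0005
```

>>> move_arm(
  commands=[
    [0, 0, 1.2, 0, 0, 0, 0],
    [0, 0, 2.4, 0, 0, 0, 0],
    [0, 0, 3.5, 0, 0, 0, 0],
    [0, 0, 4.5, 0, 0, 0, 0],
    [0, 0, 5.3, 0, 0, 0, 0],
    [0, 0, 6, 0, 0, 0, 0],
    [0, 0, 6.5, 0, 0, 0, 0],
    [0, 0, 6.8, 0, 0, 0, 0],
  ],
)

```text
clock: 51.05
tool_pos: [0.6291, -0.1774, 0.1544]
orientation: [180.0, -0.0, -7.9]
force: [-0.7, 2.0, -1.2]
opening: 0.0004
```

```bash
python3 - <<'E'
from p import *
upd([0,7.5,0,0,0,0]);upd([0,6.8,0,0,0,0])
s=snap("wrist"); cv2.imwrite("pics/gg_w.png",s["frame"][:,:,::-1]); o=sensors.get_obs();d=o["tool_pos"][:2]-O; print("oven x,y of tcp",d@EX,d@EY,o["tool_pos"],o["force"])
s=snap("side"); crop(s,220,80,440,270,3,"gg_s.png")
E
```

```text
t 51.05 cmd [ 0.6387 -0.1097  0.1559] meas [ 0.6291 -0.1774  0.1544] [180.   -0.   -7.9] F [-0.7  2.  -1.2] open 0.0004
t 51.05 cmd [ 0.6294 -0.177   0.1559] meas [ 0.6291 -0.1774  0.1544] [180.   -0.   -7.9] F [-0.7  2.  -1.2] open 0.0004
oven x,y of tcp -0.056418234941450734 -0.00033602795679007114 [ 0.62912154 -0.17767102  0.15446671] [ 0.39739998  0.51592759 -0.15152819]
```

View pics/gg_w.png

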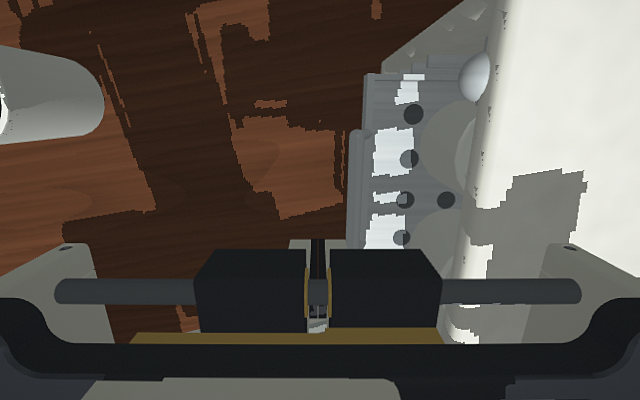

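View pics/gg_s.png

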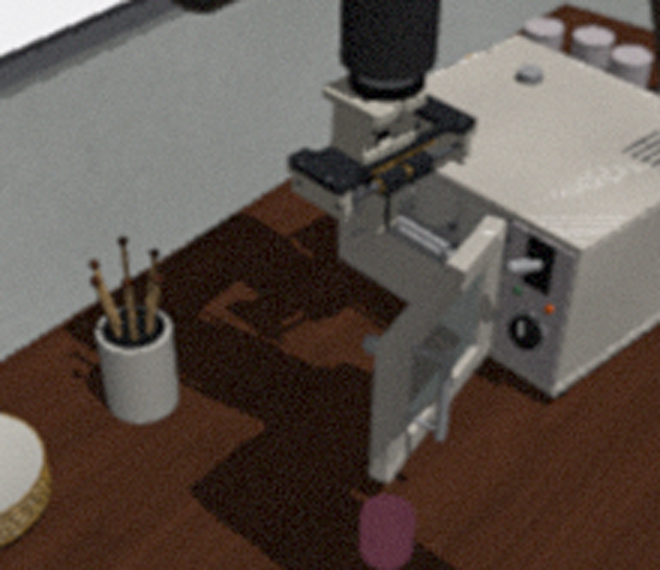

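>>> move_arm(
  commands=[
    [0, 0, 0.3, 0, 0, 0, 0],
    [0, 0, 0.8, 0, 0, 0, 0],
    [0, 0, 1.4, 0, 0, 0, 0],
    [0, 0, 2.0, 0, 0, 0, 0],
    [0, 0, 2.5, 0, 0, 0, 0],
    [0, 0, 2.8, 0, 0, 0, 0],
    [0, 0, 3.0, 0, 0, 0, 0],
    [0, 0, 3.1, 0, 0, 0, 0],
  ],
)

```text
clock: 52.15
tool_pos: [0.6249, -0.2079, 0.1545]
orientation: [180.0, -0.0, -7.9]
force: [1.1, 0.8, 0.6]
opening: 0.0003
```

```bash
python3 - <<'E'
from p import *
upd([0,3.1,0,0,0,0])
s=snap("wrist"); crop(s,250,40,500,260,3,"hh_w.png"); o=sensors.get_obs();d=o["tool_pos"][:2]-O; print("oven x,y of tcp",d@EX,d@EY,o["tool_pos"],o["force"])
print(proj(s,[[*ov(0,.09),.212],[*ov(-.003,.05),.164],[*ov(0,.05),.212]]))
E
```

```text
t 52.15 cmd [ 0.6251 -0.2077  0.1559] meas [ 0.6249 -0.2079  0.1545] [180.   -0.   -7.9] F [1.1 0.8 0.6] open 0.0003
oven x,y of tcp -0.02576707779574803 -0.0004793794815130734 [ 0.62476671 -0.20801158  0.15446238] [ 0.74177188  0.56621608 -0.33138139]
[[399.99355693  83.83420482]
 [362.74451318 174.68771036]
 [390.72163467 202.97731957]]
```

View pics/hh_w.png

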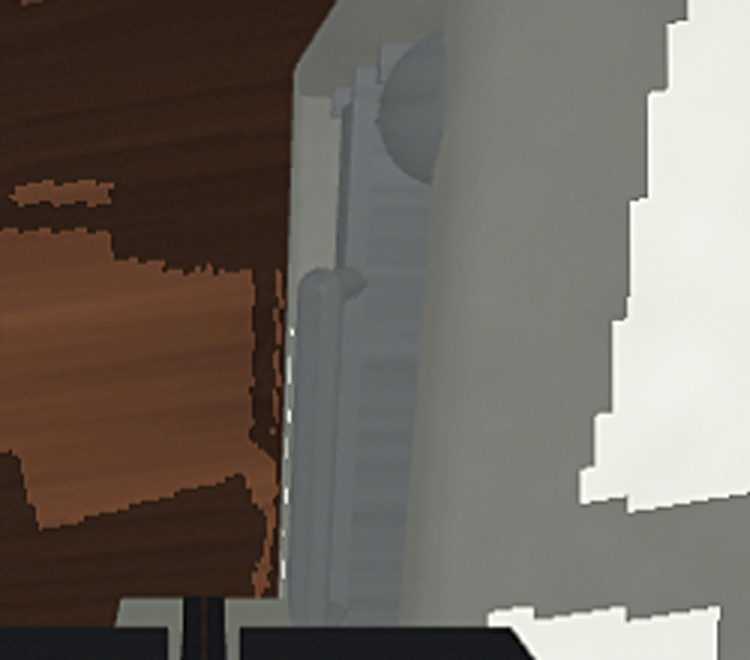

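Still roughly 9 mm to go, since the rail's edge is 13 px short of its predicted home. I'll creep on.

>>> move_arm(
  commands=[
    [0, 0, 0.2, 0, 0, 0, 0],
    [0, 0, 0.4, 0, 0, 0, 0],
    [0, 0, 0.6, 0, 0, 0, 0],
    [0, 0, 0.7, 0, 0, 0, 0],
    [0, 0, 0.8, 0, 0, 0, 0],
    [0, 0, 0.85, 0, 0, 0, 0],
    [0, 0, 0.9, 0, 0, 0, 0],
    [0, 0, 0.9, 0, 0, 0, 0],
  ],
)

```text
clock: 53.2
tool_pos: [0.6242, -0.2122, 0.1544]
orientation: [-179.7, -0.0, -7.8]
force: [-0.5, 24.8, 5.3]
opening: 0.0001
```

```bash
python3 - <<'E'
from p import *
upd([0,.9,0,0,0,0])
s=snap("wrist"); crop(s,250,40,500,260,3,"ii_w.png"); o=sensors.get_obs();d=o["tool_pos"][:2]-O; print("oven x,y of tcp",d@EX,d@EY,o["tool_pos"],o["force"])
print((proj(s,[[*ov(-.003,.05),.164]])-[250,40])*3)
E
```

```text
t 53.2 cmd [ 0.6239 -0.2166  0.1559] meas [ 0.6242 -0.2122  0.1544] [-179.7   -0.    -7.8] F [-0.5 24.8  5.3] open 0.0001
oven x,y of tcp -0.021554789952524942 -0.00048219170704551483 [ 0.62418497 -0.2121835   0.15441311] [-0.45649512 24.50474689  5.35962078]
[[313.59798264 403.99400164]]
```

View pics/ii_w.png

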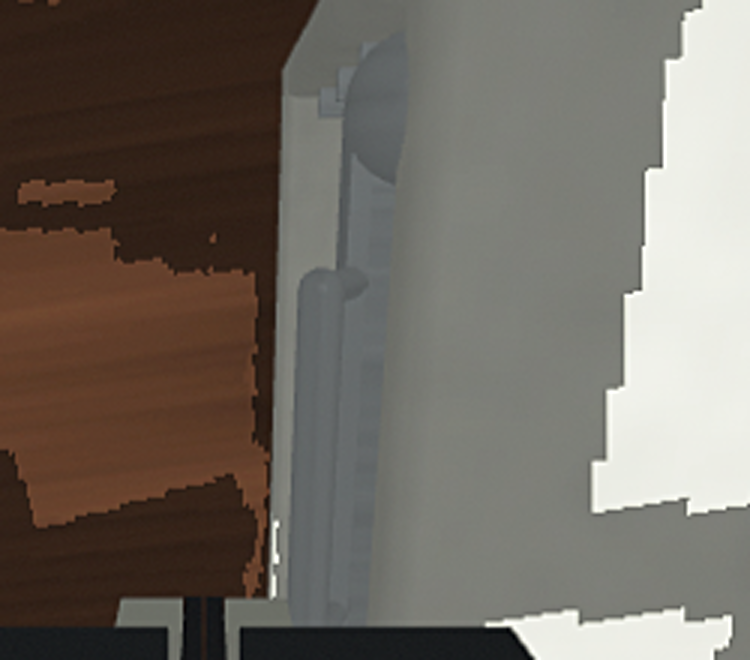

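Force has risen to 25 N. I'll check whether that is the stop or a finger against the oven front.

```bash
python3 - <<'E'
from p import *
s=snap("wrist")
cr=lambda P:(np.array(P,float)+1)/3+np.array([250,40])-.5
def ovc(p): d=p[:2]-O; return (d@EX).round(4),(d@EY).round(4)
for z in(.156,.16,.164): print("rail left",z,ovc(plane(s,cr([(298,404)]),z)[0]),"right",ovc(plane(s,cr([(342,300)]),z)[0]),"end",ovc(plane(s,cr([(322,268)]),z)[0]))
print("roof edge",ovc(plane(s,cr([(390,300)]),.212)[0]),ovc(plane(s,cr([(371,590)]),.212)[0]))
print("jamb corner",[ovc(plane(s,cr([(283,70)]),z)[0]) for z in(.212,)])
print("finger right edge",ovc(plane(s,cr([(290,600)]),.16)[0]))
E
```

```text
rail left 0.156 (np.float64(-0.0049), np.float64(0.0484)) right (np.float64(0.0022), np.float64(0.067)) end (np.float64(-0.0016), np.float64(0.0724))
rail left 0.16 (np.float64(-0.0054), np.float64(0.0492)) right (np.float64(0.0016), np.float64(0.0673)) end (np.float64(-0.0021), np.float64(0.0727))
rail left 0.164 (np.float64(-0.0058), np.float64(0.0501)) right (np.float64(0.001), np.float64(0.0677)) end (np.float64(-0.0026), np.float64(0.0729))
roof edge (np.float64(-0.0009), np.float64(0.0723)) (np.float64(-0.001), np.float64(0.0369))
jamb corner [(np.float64(-0.0136), np.float64(0.0959))]
finger right edge (np.float64(-0.0056), np.float64(0.0112))
```

Relative to the roof edge (-0.001), the rail axis sits at about -0.002, and it should be +0.001 when home. So the shelf is within about 3 mm of home, inside the 10 mm tolerance. I'll back off and check.

>>> move_arm(
  commands=[
    [0, 0, -1, 0, 0, 0, 0],
    [0, 0, -3, 0, 0, 0, 0],
    [0, 0, -6, 0, 0, 0, 0],
    [0, 0, -9, -1, 0, 0, 0],
    [0, 0, -12, -4, 0, 0, 0],
    [0, 0, -14, -8, 0, 0, 0],
    [0, 0, -14, -10, 0, 0, 0],
    [0, 0, -14, -10, 0, 0, 0],
  ],
)

```text
clock: 54.3
tool_pos: [0.6435, -0.0774, 0.2563]
orientation: [-180.0, -0.2, -7.9]
force: [0.2, 0.5, 0.5]
opening: 0.0003
```

```bash
python3 - <<'E'
from p import *
upd([0,-14,-10,0,0,0]); reset()
s=snap("side"); crop(s,290,80,440,230,4,"jj_s.png"); s=snap("wrist"); crop(s,230,0,640,260,1.9,"jj_w.png")
E
```

```text
t 54.3 cmd [ 0.6431 -0.078   0.2559] meas [ 0.6435 -0.0774  0.2563] [-180.    -0.2   -7.9] F [0.2 0.5 0.5] open 0.0003
reset [ 0.6425 -0.0777  0.2542] [ 1.80e+02  5.00e-02 -7.91e+00] t 54.4
```

View pics/jj_s.png

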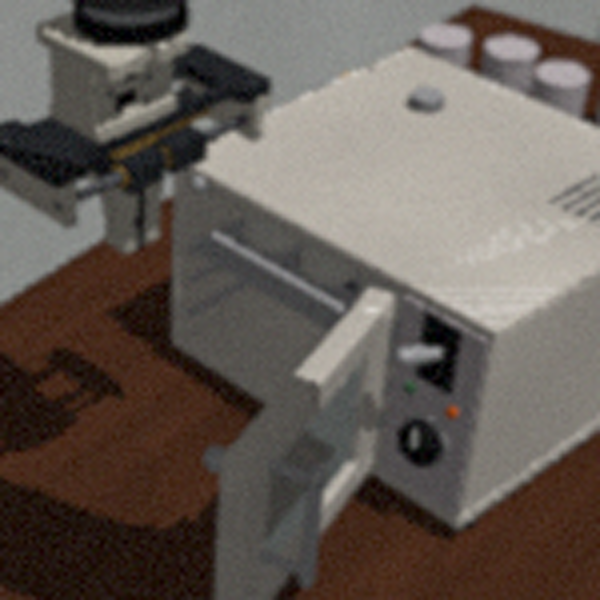

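View pics/jj_w.png

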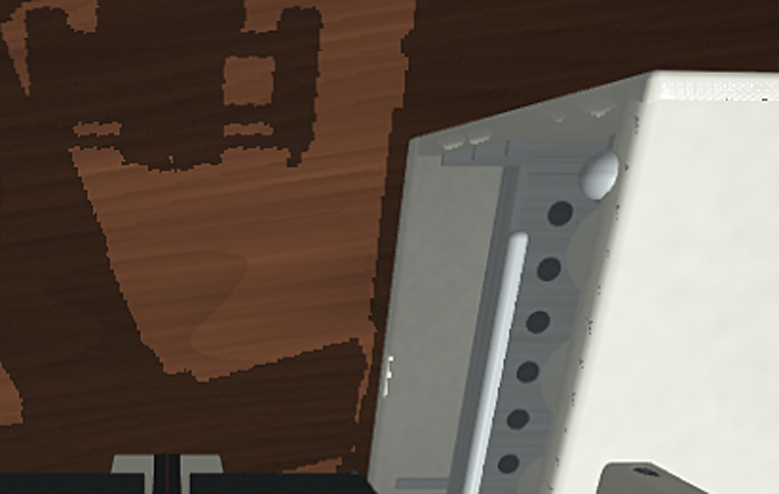

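The rail now sits in the doorway plane. I'll check it numerically and plan the door.

```bash
python3 - <<'E'
from p import *
s=snap("wrist")
def ovc(p): d=p[:2]-O; return (d@EX).round(4),(d@EY).round(4)
cr=lambda P:(np.array(P,float)+.5)/1.9+np.array([230,0])-.5
for q in plane(s,cr([(518,234),(475,480)]),.162): print("rail",ovc(q))
for q in plane(s,cr([(643,95),(570,400)]),.212): print("roof edge",ovc(q))
# door path
phi0=1.872; H=np.array([-.011,-.115])
def tcp(phi,r=.16,a=.010,b=.0165,gap=0):
    u=np.array([-np.sin(phi),np.cos(phi)]); n=-np.array([np.cos(phi),np.sin(phi)])
    h=abs(n[0])*b+abs(n[1])*a   # tool y=ex, tool x=ey
    q=H+r*u+n*(.011+h+gap); return q
R=np.array(load()["R"]);p=np.array(load()["p"])
def W(q,z): return np.array([*ov(*q),z])
print("start gap", W(tcp(phi0,gap=.03),.155).round(4)); go(W(tcp(phi0,gap=.03),.255),label="over start")
prev=tcp(phi0,gap=.03)
for k,phi in enumerate(np.linspace(1.872,0,20)):
    q=tcp(phi); d=q-prev; print(round(phi,2),"oven",q.round(4),"step tool x(ey) cm",(d[1]*100).round(2),"tool y(ex)",(d[0]*100).round(2), "cum from start",((q-tcp(phi0,gap=.03))[::-1]*100).round(2)); prev=q
E
```

```text
rail (np.float64(-0.0039), np.float64(0.071))
rail (np.float64(-0.0027), np.float64(-0.0483))
roof edge (np.float64(-0.0016), np.float64(0.1173))
roof edge (np.float64(-0.0029), np.float64(0.0118))
start gap [ 0.4286 -0.058   0.155 ]
over start shift cm [-21.46   1.    -0.08] turn [ 0.  0. -0.]
1.87 oven [-0.1562 -0.1868] step tool x(ey) cm 2.86 tool y(ex) -0.89 cum from start [ 2.86 -0.89]
1.77 oven [-0.1629 -0.1708] step tool x(ey) cm 1.59 tool y(ex) -0.66 cum from start [ 4.46 -1.55]
1.67 oven [-0.1678 -0.1542] step tool x(ey) cm 1.67 tool y(ex) -0.49 cum from start [ 6.12 -2.04]
1.58 oven [-0.1709 -0.137 ] step tool x(ey) cm 1.72 tool y(ex) -0.31 cum from start [ 7.84 -2.35]
1.48 oven [-0.1724 -0.1225] step tool x(ey) cm 1.44 tool y(ex) -0.15 cum from start [ 9.29 -2.5 ]
1.38 oven [-0.1726 -0.1081] step tool x(ey) cm 1.45 tool y(ex) -0.02 cum from start [10.73 -2.53]
1.28 oven [-0.1716 -0.0935] step tool x(ey) cm 1.46 tool y(ex) 0.11 cum from start [12.19 -2.42]
1.18 oven [-0.1691 -0.0789] step tool x(ey) cm 1.46 tool y(ex) 0.24 cum from start [13.65 -2.18]
1.08 oven [-0.1653 -0.
[... 435 characters left out ...]
m from start [20.47  1.13]
0.59 oven [-0.1253  0.001 ] step tool x(ey) cm 1.17 tool y(ex) 1.07 cum from start [21.64  2.2 ]
0.49 oven [-0.1133  0.0117] step tool x(ey) cm 1.07 tool y(ex) 1.2 cum from start [22.71  3.4 ]
0.39 oven [-0.1002  0.0212] step tool x(ey) cm 0.95 tool y(ex) 1.31 cum from start [23.66  4.71]
0.3 oven [-0.086   0.0294] step tool x(ey) cm 0.82 tool y(ex) 1.42 cum from start [24.48  6.13]
0.2 oven [-0.0709  0.0362] step tool x(ey) cm 0.68 tool y(ex) 1.51 cum from start [25.16  7.64]
0.1 oven [-0.055   0.0414] step tool x(ey) cm 0.52 tool y(ex) 1.59 cum from start [25.68  9.23]
0.0 oven [-0.0385  0.045 ] step tool x(ey) cm 0.36 tool y(ex) 1.65 cum from start [26.04 10.88]
```

The shelf is home to within a few mm. I'm moving over the start point outside the door.

>>> move_arm(
  commands=[
    [0, -1.5, 0.1, 0, 0, 0, 0],
    [0, -5, 0.3, 0, 0, 0, 0],
    [0, -9, 0.4, 0, 0, 0, 0],
    [0, -13, 0.6, 0, 0, 0, 0],
    [0, -17, 0.8, 0, 0, 0, 0],
    [0, -20, 0.9, 0, 0, 0, 0],
    [0, -21.5, 1, 0, 0, 0, 0],
    [0, -21.5, 1, 0, 0, 0, 0],
  ],
)

```text
clock: 55.55
tool_pos: [0.4278, -0.0585, 0.2548]
orientation: [-180.0, -0.1, -7.9]
force: [1.4, -0.0, -0.6]
opening: 0.0004
```

```bash
python3 - <<'E'
from p import *
upd([-21.5,1,0,0,0,0]);
s=snap("wrist"); cv2.imwrite("pics/kk_w.png",s["frame"][:,:,::-1]);s=snap("top");crop(s,320,110,560,285,3,"kk_t.png")
E
```

```text
t 55.55 cmd [ 0.4282 -0.058   0.2542] meas [ 0.4278 -0.0585  0.2548] [-1.8e+02 -1.0e-01 -7.9e+00] F [ 1.4 -0.  -0.6] open 0.0004
```

View pics/kk_w.png

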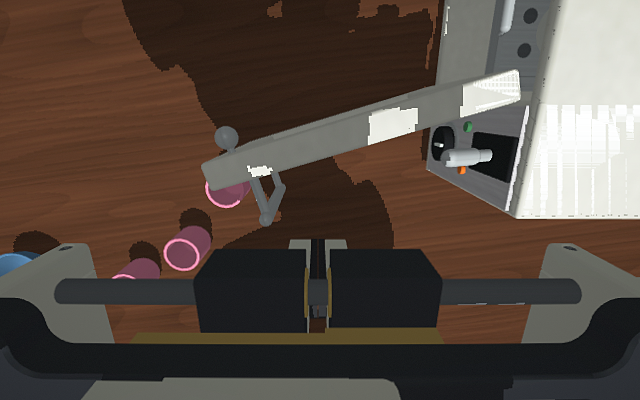

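View pics/kk_t.png

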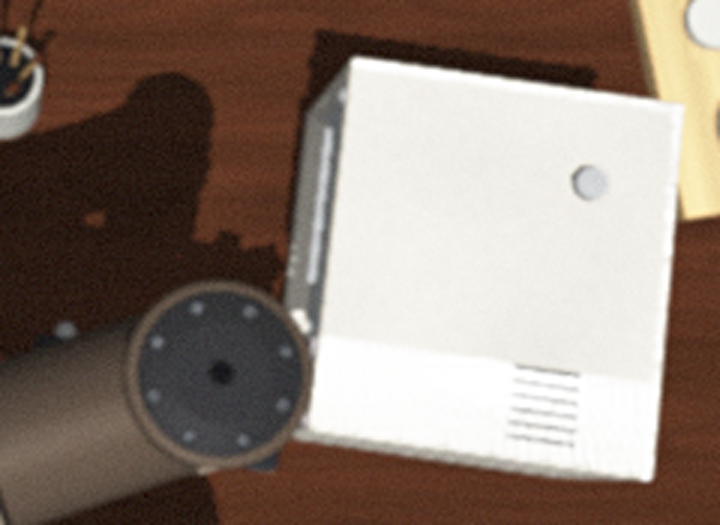

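The view shows the door's outer face with its handle at (265,200) and clear floor under the fingers. I'll lower to tip z=0.165.

>>> move_arm(
  commands=[
    [0, 0, 0, 1, 0, 0, 0],
    [0, 0, 0, 3, 0, 0, 0],
    [0, 0, 0, 5.5, 0, 0, 0],
    [0, 0, 0, 7.5, 0, 0, 0],
    [0, 0, 0, 8.9, 0, 0, 0],
    [0, 0, 0, 8.9, 0, 0, 0],
    [0, 0.5, -0.1, 8.9, 0, 0, 0],
    [0, 1, -0.3, 8.9, 0, 0, 0],
  ],
)

```text
clock: 56.65
tool_pos: [0.4398, -0.0567, 0.1662]
orientation: [-180.0, -0.1, -7.9]
force: [0.0, -0.3, 0.9]
opening: 0.0003
```

```bash
python3 - <<'E'
from p import *
upd([1,-.3,8.9,0,0,0]);
s=snap("wrist"); cv2.imwrite("pics/ll_w.png",s["frame"][:,:,::-1])
E
```

```text
t 56.65 cmd [ 0.4385 -0.0564  0.1652] meas [ 0.4398 -0.0567  0.1662] [-1.8e+02 -1.0e-01 -7.9e+00] F [ 0.  -0.3  0.9] open 0.0003
```

View pics/ll_w.png

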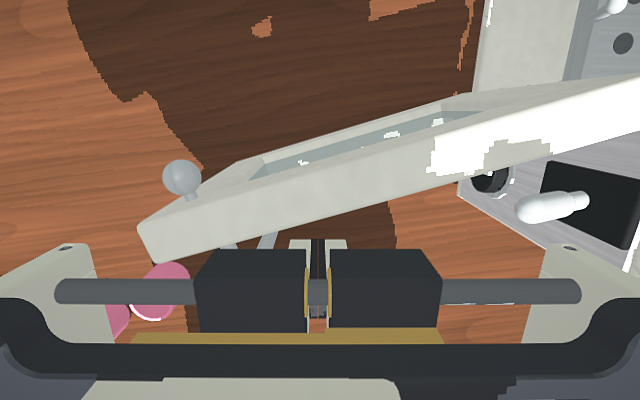

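>>> move_arm(
  commands=[
    [0, 0.9, -0.3, 0, 0, 0, 0],
    [0, 1.9, -0.6, 0, 0, 0, 0],
    [0, 2.7, -0.9, 0, 0, 0, 0],
    [0, 3.5, -1.25, 0, 0, 0, 0],
    [0, 4.3, -1.5, 0, 0, 0, 0],
    [0, 5.1, -1.75, 0, 0, 0, 0],
    [0, 6.0, -1.9, 0, 0, 0, 0],
    [0, 6.8, -2.05, 0, 0, 0, 0],
  ],
)

```text
clock: 57.7
tool_pos: [0.5095, -0.0459, 0.1654]
orientation: [180.0, 0.0, -7.9]
force: [-0.5, 0.4, 0.4]
opening: 0.0003
```

```bash
python3 - <<'E'
from p import *
upd([6.8,-2.05,0,0,0,0]);
s=snap("wrist"); cv2.imwrite("pics/mm_w.png",s["frame"][:,:,::-1])
E
```

```text
t 57.7 cmd [ 0.5087 -0.0455  0.1652] meas [ 0.5095 -0.0459  0.1654] [180.    0.   -7.9] F [-0.5  0.4  0.4] open 0.0003
```

View pics/mm_w.png

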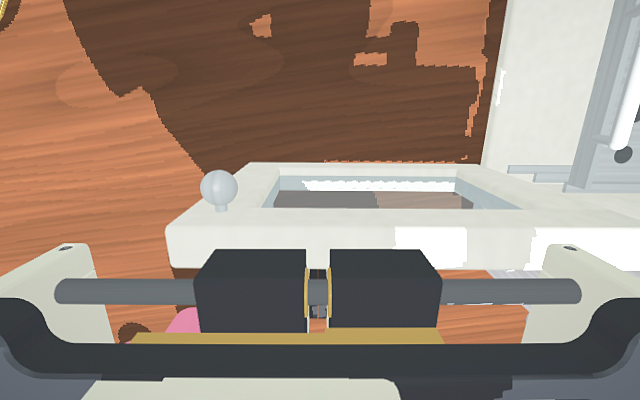

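The door is turning with the fingers. Continuing along the arc.

>>> move_arm(
  commands=[
    [0, 0.7, -0.1, 0, 0, 0, 0],
    [0, 1.5, -0.15, 0, 0, 0, 0],
    [0, 2.6, -0.18, 0, 0, 0, 0],
    [0, 3.8, -0.1, 0, 0, 0, 0],
    [0, 5, 0.05, 0, 0, 0, 0],
    [0, 6.2, 0.3, 0, 0, 0, 0],
    [0, 7.3, 0.6, 0, 0, 0, 0],
    [0, 8.4, 1.0, 0, 0, 0, 0],
  ],
)

```text
clock: 58.75
tool_pos: [0.5915, -0.0677, 0.1654]
orientation: [180.0, 0.0, -7.9]
force: [-1.1, 1.1, -0.2]
opening: 0.0004
```

```bash
python3 - <<'E'
from p import *
upd([8.4,1,0,0,0,0]);
s=snap("wrist"); cv2.imwrite("pics/nn_w.png",s["frame"][:,:,::-1])
o=sensors.get_obs();d=o["tool_pos"][:2]-O; print("oven x,y of tcp",d@EX,d@EY)
E
```

```text
t 58.75 cmd [ 0.5905 -0.067   0.1652] meas [ 0.5915 -0.0677  0.1654] [180.    0.   -7.9] F [-1.1  1.1 -0.2] open 0.0004
oven x,y of tcp -0.15992396692582722 -0.05143269636362185
```

View pics/nn_w.png

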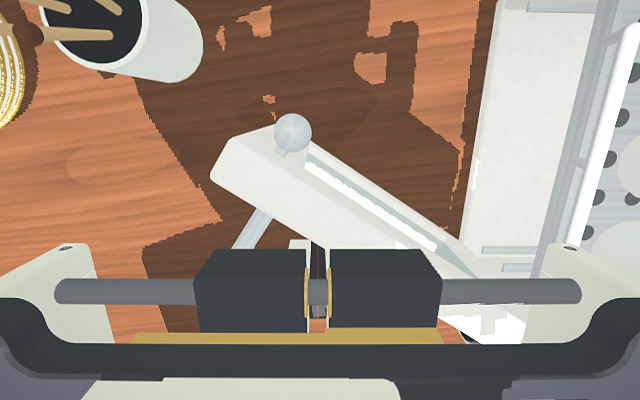

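>>> move_arm(
  commands=[
    [0, 0.7, 0.3, 0, 0, 0, 0],
    [0, 1.6, 0.8, 0, 0, 0, 0],
    [0, 2.7, 1.46, 0, 0, 0, 0],
    [0, 3.7, 2.2, 0, 0, 0, 0],
    [0, 4.6, 3.0, 0, 0, 0, 0],
    [0, 5.5, 3.85, 0, 0, 0, 0],
    [0, 6.2, 4.67, 0, 0, 0, 0],
    [0, 6.9, 5.6, 0, 0, 0, 0],
  ],
)

```text
clock: 59.8
tool_pos: [0.6518, -0.1329, 0.1654]
orientation: [-180.0, 0.0, -7.9]
force: [-2.1, 1.3, -0.4]
opening: 0.0001
```

```bash
python3 - <<'E'
from p import *
upd([6.9,5.6,0,0,0,0]);
s=snap("wrist"); cv2.imwrite("pics/oo_w.png",s["frame"][:,:,::-1])
o=sensors.get_obs();d=o["tool_pos"][:2]-O; print("oven x,y of tcp",d@EX,d@EY,o["force"])
E
```

```text
t 59.8 cmd [ 0.6512 -0.1319  0.1652] meas [ 0.6518 -0.1329  0.1654] [-180.     0.    -7.9] F [-2.1  1.3 -0.4] open 0.0001
oven x,y of tcp -0.10291377605287773 0.016722636225786028 [ 1.65156818 -1.51907129  0.41996325]
```

View pics/oo_w.png

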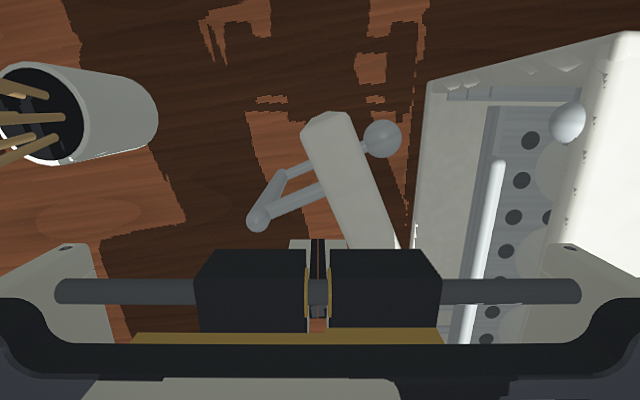

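>>> move_arm(
  commands=[
    [0, 0.3, 0.4, 0, 0, 0, 0],
    [0, 0.6, 0.9, 0, 0, 0, 0],
    [0, 0.9, 1.5, 0, 0, 0, 0],
    [0, 1.2, 2.1, 0, 0, 0, 0],
    [0, 1.5, 2.7, 0, 0, 0, 0],
    [0, 1.7, 3.2, 0, 0, 0, 0],
    [0, 1.9, 3.7, 0, 0, 0, 0],
    [0, 2.1, 4.2, 0, 0, 0, 0],
  ],
)

```text
clock: 60.85
tool_pos: [0.6666, -0.1771, 0.1655]
orientation: [-180.0, -0.0, -7.9]
force: [-1.0, 1.0, 0.6]
opening: 0.0004
```

```bash
python3 - <<'E'
from p import *
upd([2.1,4.2,0,0,0,0]);
s=snap("wrist"); cv2.imwrite("pics/pp_w.png",s["frame"][:,:,::-1])
o=sensors.get_obs();d=o["tool_pos"][:2]-O; print("oven x,y of tcp",d@EX,d@EY,o["force"])
E
```

```text
t 60.85 cmd [ 0.6662 -0.1764  0.1652] meas [ 0.6666 -0.1771  0.1655] [-180.    -0.    -7.9] F [-1.   1.   0.6] open 0.0004
oven x,y of tcp -0.061628436819383035 0.03691222330838 [-0.03272237 -0.03052785 -0.01670288]
```

View pics/pp_w.png

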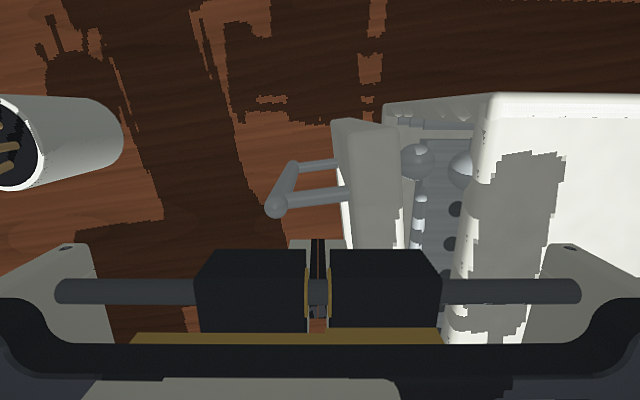

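About 0.13 rad left. I'll push slowly through the catch.

>>> move_arm(
  commands=[
    [0, 0.1, 0.3, 0, 0, 0, 0],
    [0, 0.2, 0.6, 0, 0, 0, 0],
    [0, 0.3, 0.9, 0, 0, 0, 0],
    [0, 0.4, 1.2, 0, 0, 0, 0],
    [0, 0.5, 1.5, 0, 0, 0, 0],
    [0, 0.5, 1.8, 0, 0, 0, 0],
    [0, 0.5, 2.1, 0, 0, 0, 0],
    [0, 0.5, 2.3, 0, 0, 0, 0],
  ],
)

```text
clock: 61.9
tool_pos: [0.6683, -0.1997, 0.1653]
orientation: [-180.0, 0.0, -7.9]
force: [-1.8, 11.6, 1.6]
opening: 0.0006
```

```bash
python3 - <<'E'
from p import *
upd([.5,2.3,0,0,0,0]);
s=snap("wrist"); cv2.imwrite("pics/qq_w.png",s["frame"][:,:,::-1])
o=sensors.get_obs();d=o["tool_pos"][:2]-O; print("oven x,y of tcp",d@EX,d@EY,o["force"])
E
```

```text
t 61.9 cmd [ 0.668  -0.1999  0.1652] meas [ 0.6683 -0.1997  0.1653] [-180.     0.    -7.9] F [-1.8 11.6  1.6] open 0.0006
oven x,y of tcp -0.040218752388620126 0.04145341672551578 [-1.14903656  6.68299009  0.82340885]
```

View pics/qq_w.png

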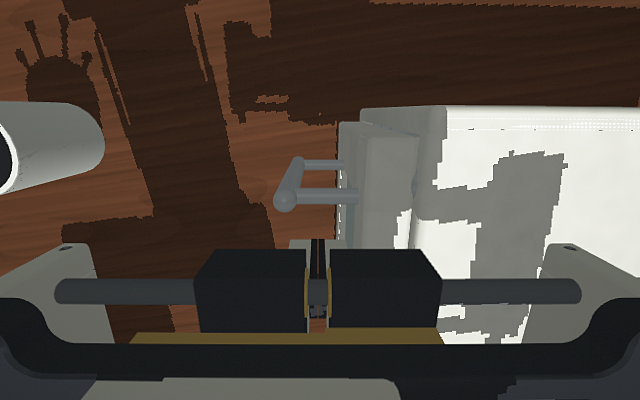

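The resistance peaked near 12 N and is falling. A few more mm.

>>> move_arm(
  commands=[
    [0, 0, 0.1, 0, 0, 0, 0],
    [0, 0, 0.2, 0, 0, 0, 0],
    [0, 0, 0.3, 0, 0, 0, 0],
    [0, 0, 0.4, 0, 0, 0, 0],
    [0, 0, 0.5, 0, 0, 0, 0],
    [0, 0, 0.5, 0, 0, 0, 0],
    [0, 0, 0.5, 0, 0, 0, 0],
    [0, 0, 0.5, 0, 0, 0, 0],
  ],
)

```text
clock: 62.95
tool_pos: [0.6683, -0.1998, 0.1654]
orientation: [-179.7, -0.0, -7.8]
force: [-2.0, 24.2, 5.6]
opening: 0.0003
```

```bash
python3 - <<'E'
from p import *
upd([0,.5,0,0,0,0]);
s=snap("wrist"); cv2.imwrite("pics/rr_w.png",s["frame"][:,:,::-1])
o=sensors.get_obs();d=o["tool_pos"][:2]-O; print("oven x,y of tcp",d@EX,d@EY,o["force"])
E
```

```text
t 62.95 cmd [ 0.6673 -0.2048  0.1652] meas [ 0.6683 -0.1998  0.1654] [-179.7   -0.    -7.8] F [-2.  24.2  5.6] open 0.0003
oven x,y of tcp -0.03984528471117646 0.041445754620989726 [-3.20444231 25.00346317  5.96494788]
```

View pics/rr_w.png

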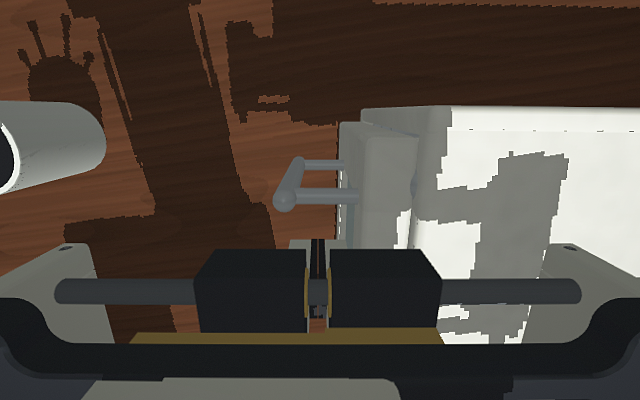

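Hard stop: the tool stayed within 0.4 mm while force rose to 25 N, and its position matches a shut door. I'll retreat and verify.

>>> move_arm(
  commands=[
    [0, 0, -0.5, 0, 0, 0, 0],
    [0, 0, -1.5, 0, 0, 0, 0],
    [0, 0, -3, 0, 0, 0, 0],
    [0, 0, -5, 0, 0, 0, 0],
    [0, 0, -7, -1, 0, 0, 0],
    [0, 0, -8, -3, 0, 0, 0],
    [0, 0, -8, -5, 0, 0, 0],
    [0, 0, -8, -5, 0, 0, 0],
  ],
)

```text
clock: 64.0
tool_pos: [0.68, -0.1248, 0.2182]
orientation: [-180.0, -0.2, -7.8]
force: [-0.3, 1.0, 0.5]
opening: 0.0004
```

```bash
python3 - <<'E'
from p import *
upd([0,-8,-5,0,0,0]);reset()
s=snap("wrist"); cv2.imwrite("pics/ss_w.png",s["frame"][:,:,::-1])
s=snap("side"); crop(s,290,80,480,250,4,"ss_s.png")
q=ov(-.043,-.168); go([*q,.25],label="over toggle"); print(q)
E
```

```text
t 64.0 cmd [ 0.6783 -0.1256  0.2152] meas [ 0.68   -0.1248  0.2182] [-180.    -0.2   -7.8] F [-0.3  1.   0.5] open 0.0004
reset [ 0.6789 -0.1251  0.2162] [-1.7998e+02 -2.0000e-02 -7.8700e+00] t 64.1
over toggle shift cm [-20.98   7.23  -3.38] turn [ 0.    -0.     0.001]
[ 0.46120453 -0.16791741]
```

View pics/ss_w.png

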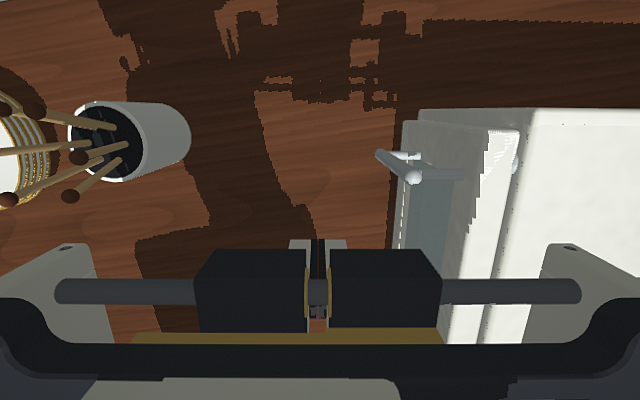

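View pics/ss_s.png

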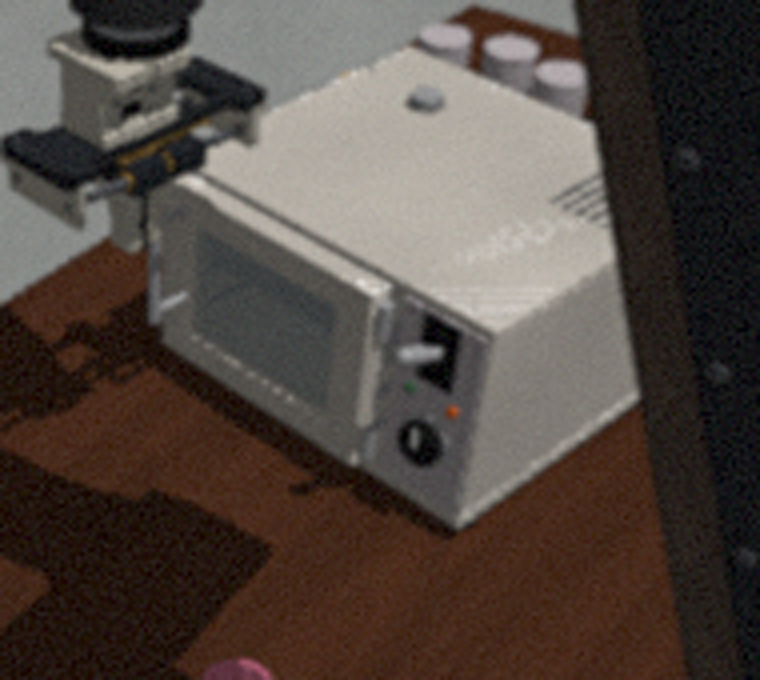

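The side view shows the door flat in the doorway. I'll measure its edge against the roof edge.

```bash
python3 - <<'E'
from p import *
s=snap("wrist"); crop(s,360,90,540,250,4.4,"tt_w.png")
print("pred door top outer corner free/at y0", ((proj(s,[[*ov(-.022,.115),.205],[*ov(-.022,.05),.205],[*ov(0,.115),.205],[*ov(0,.127),.212],[*ov(0,.05),.212]])-[360,90])*4.4).round(0).tolist())
E
```

```text
pred door top outer corner free/at y0 [[548.0, 159.0], [469.0, 630.0], [719.0, 160.0], [779.0, 60.0], [652.0, 651.0]]
```

View pics/tt_w.png

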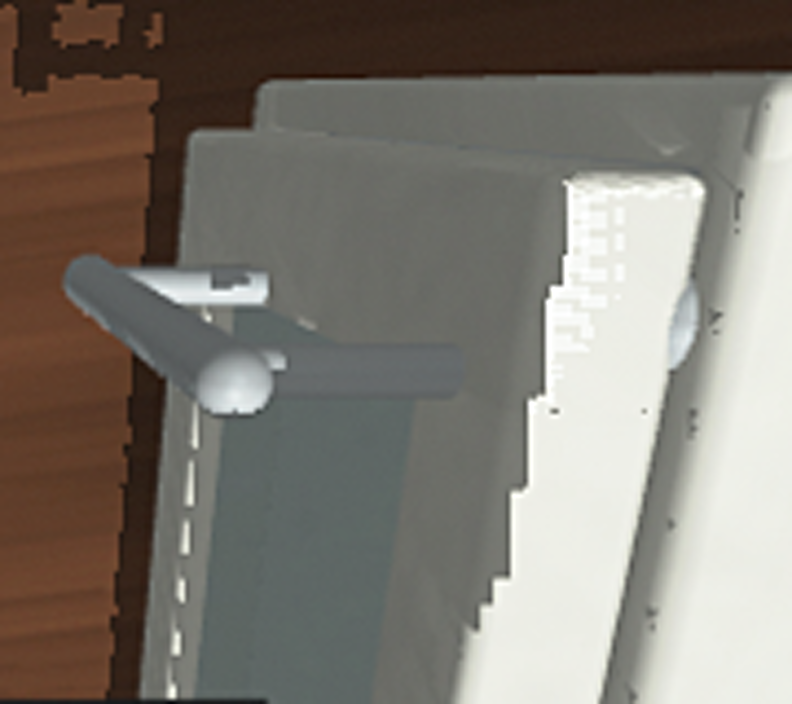

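The door's top-edge midline at the free end is within about 3 crop px of the predicted shut position, so it is seated. On to the lever.

>>> move_arm(
  commands=[
    [0, -1, 0, -2.5, 0, 0, 0],
    [0, -4, 1, -3.4, 0, 0, 0],
    [0, -8, 2.5, -3.4, 0, 0, 0],
    [0, -12, 4, -3.4, 0, 0, 0],
    [0, -16, 5.5, -3.4, 0, 0, 0],
    [0, -19.3, 6.6, -3.4, 0, 0, 0],
    [0, -21, 7.2, -3.4, 0, 0, 0],
    [0, -21, 7.2, -3.4, 0, 0, 0],
  ],
)

```text
clock: 65.25
tool_pos: [0.4602, -0.1686, 0.2498]
orientation: [-180.0, -0.0, -7.9]
force: [0.1, -0.6, 0.6]
opening: 0.0005
```

```bash
python3 - <<'E'
from p import *
upd([-21,7.2,-3.4,0,0,0])
s=snap("wrist"); cv2.imwrite("pics/uu_w.png",s["frame"][:,:,::-1]); o=sensors.get_obs();d=o["tool_pos"][:2]-O; print(d@EX,d@EY,o["tool_pos"])
print(proj(s,[[*ov(-.045,-.168),.19],[*ov(-.004,-.168),.172],[*o["tool_pos"][:2],.19]]))
s=snap("top"); crop(s,380,200,480,290,6,"uu_t.png")
E
```

```text
t 65.25 cmd [ 0.461  -0.1676  0.2502] meas [ 0.4602 -0.1686  0.2498] [-180.    -0.    -7.9] F [ 0.1 -0.6  0.6] open 0.0005
-0.04241757761270001 -0.16807189529929653 [ 0.46105326 -0.16848442  0.24965386]
[[314.75661257 217.23249475]
 [362.86659389 209.79559964]
 [317.9978902  217.31445243]]
```

View pics/uu_w.png

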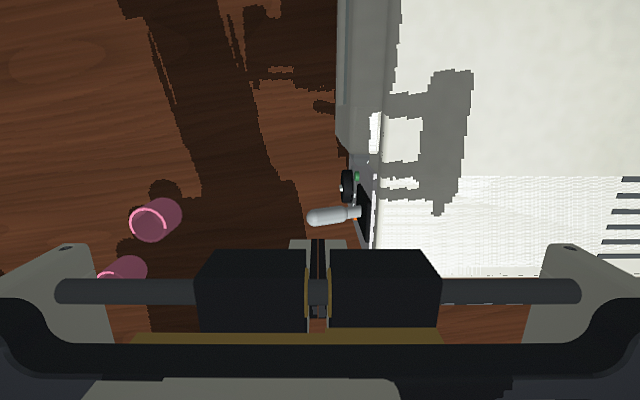

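The lever tip is at (312,217) against a predicted (315,217), so it lies under the fingers. Pressing down.

>>> move_arm(
  commands=[
    [0, 0, 0, 1.5, 0, 0, 0],
    [0, 0, 0, 3.5, 0, 0, 0],
    [0, 0, 0, 4.8, 0, 0, 0],
    [0, 0, 0, 5.5, 0, 0, 0],
    [0, 0, 0, 6.1, 0, 0, 0],
    [0, 0, 0, 6.7, 0, 0, 0],
    [0, 0, 0, 7.3, 0, 0, 0],
    [0, 0, 0, 7.8, 0, 0, 0],
  ],
)

```text
clock: 66.35
tool_pos: [0.4603, -0.1685, 0.1709]
orientation: [180.0, 0.0, -7.9]
force: [0.4, -0.2, 0.4]
opening: 0.0002
```

```bash
python3 - <<'E'
from p import *
upd([0,0,7.8,0,0,0])
s=snap("wrist"); cv2.imwrite("pics/vv_w.png",s["frame"][:,:,::-1]); s=snap("side"); crop(s,350,80,480,230,4,"vv_s.png"); o=sensors.get_obs(); print(o["tool_pos"],o["force"])
E
```

```text
t 66.35 cmd [ 0.461  -0.1676  0.1722] meas [ 0.4603 -0.1685  0.1709] [180.    0.   -7.9] F [ 0.4 -0.2  0.4] open 0.0002
[ 0.4600875  -0.168472    0.17067823] [-1.1139089   0.25998261 -0.27259807]
```

View pics/vv_w.png

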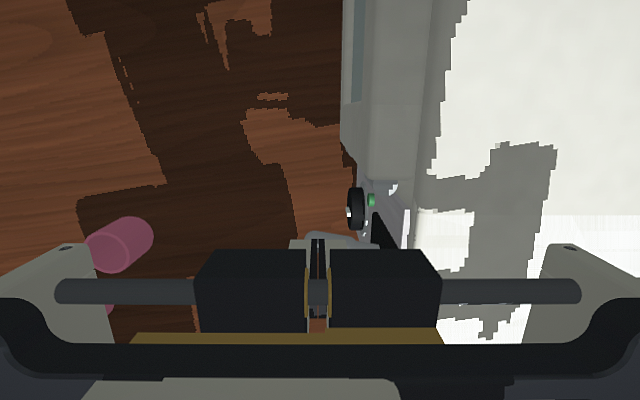

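View pics/vv_s.png

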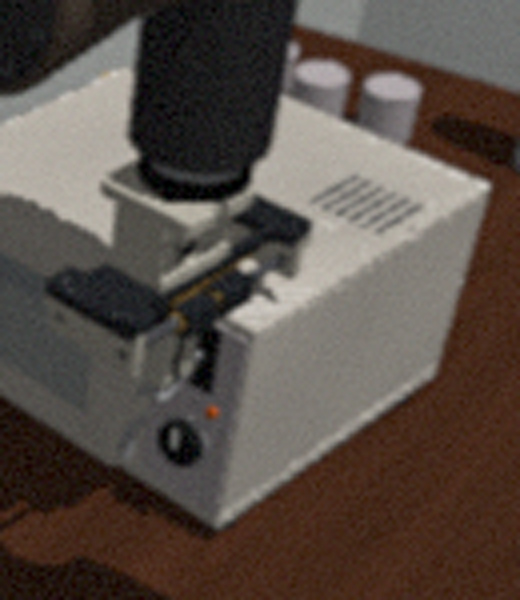

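Force is back to zero at z=0.171, below the tipping height, so the lever appears to have snapped over. I'll raise the tool and back away to check.

>>> move_arm(
  commands=[
    [0, 0, 0, -1, 0, 0, 0],
    [0, 0, 0, -4, 0, 0, 0],
    [0, 0, 0, -8, 0, 0, 0],
    [0, 0, -3, -11, 0, 0, 0],
    [0, 0, -7, -12, 0, 0, 0],
    [0, 0, -11, -12, 0, 0, 0],
    [0, 0, -15, -12, 0, 0, 0],
    [0, 0, -17, -12, 0, 0, 0],
  ],
)

```text
clock: 67.45
tool_pos: [0.4843, 0.0017, 0.2927]
orientation: [-180.0, -0.1, -7.8]
force: [-0.4, -0.5, 0.1]
opening: 0.0005
```

```bash
python3 - <<'E'
from p import *
upd([0,-17,-12,0,0,0])
s=snap("wrist"); cv2.imwrite("pics/ww_w.png",s["frame"][:,:,::-1])
print(proj(s,[[*ov(-.045,-.168),.154],[*ov(-.045,-.168),.19],[*ov(-.004,-.168),.172]]))
s=snap("side"); crop(s,290,80,480,250,4,"ww_s.png")
print(((proj(s,[[*ov(-.045,-.168),.154],[*ov(-.045,-.168),.19]])-[290,80])*4).round(0))
s=snap("top"); cv2.imwrite("pics/ww_t.png",s["frame"][:,:,::-1])
E
```

```text
t 67.45 cmd [0.4843 0.0008 0.2922] meas [0.4843 0.0017 0.2927] [-1.8e+02 -1.0e-01 -7.8e+00] F [-0.4 -0.5  0.1] open 0.0005
[[477.78824005 191.72279971]
 [497.73131193 201.93264555]
 [527.59455022 196.58889885]]
[[395. 396.]
 [401. 357.]]
```

View pics/ww_w.png

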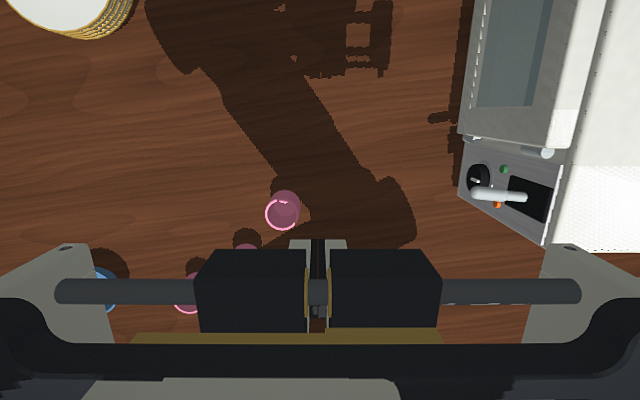

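View pics/ww_s.png

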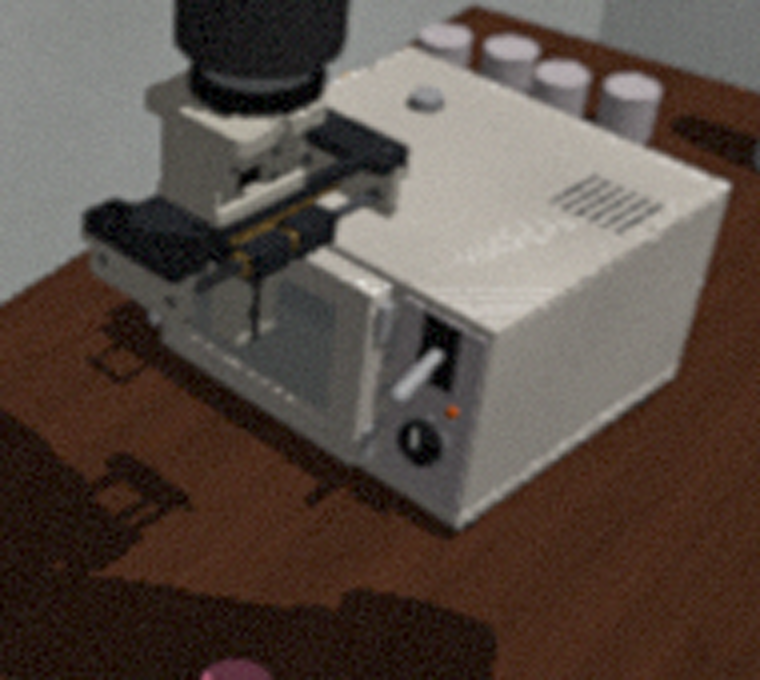

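View pics/ww_t.png

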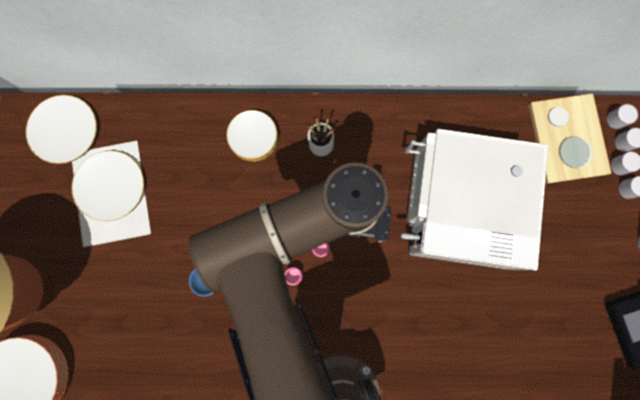

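The lever tip is at crop (397,393) and the on position predicts (395,396), so it is on. The door is flush, no white cup is left on the table, and the saucers and brush pot haven't moved. Handing in.

```bash
python3 - <<'E'
from p import *
o=sensors.get_obs(); print(o["force"],o["qvel"].round(2)); print(job.close_job())
E
```

```text
[-1.17677326  0.01838268 -0.23650618] [-1.52 -0.05 -0.5  -0.01  0.02  0.67]
the job is handed in; nothing more can be done
None
```

All six white cups are on the shelf in two rows of three, the shelf is slid home, the door is shut on its catch, and the switch lever is down. I handed the job in at about 67 s; it reports no verdict.

**Last checks:**
- **Cups:** all six stood upright when last seen, just before the shelf was pushed in. I had no full view of them after that.
- **Shelf:** the rail measured within about 2–3 mm of its home position.
- **Door:** it passed the catch at about 12 N, then met a hard stop. Its free edge agreed with a shut door to a few pixels.
- **Lever:** the tip matched its "on" position, and the force on the tool fell back to zero.
- **Bystanders:** the saucers and brush pot are in their starting places. The blue bowl was partly hidden in the last view, but nothing went near it.

**What went wrong or disagreed:**
- **Cup B:** on the first approach the row speed cap left the tool short, and a fingertip pressed on the rim with about 34 N. The cup stayed upright on the table; I lifted off, re-measured and grasped it normally.
- **Cup E:** one top-view reading suggested it had been knocked aside. That was a piece of the arm in the picture; the cup had not moved.

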